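# Scoop two capacitors out from under an instrument stand

### The arm

A 6-joint arm with a two-finger parallel gripper is mounted at the origin on the work surface. World frame = base frame: x ahead of the robot, y to its left, z up, the work surface at z = 0. Lengths are in mm, angles in rad, forces in N, time in s.
With the tool pointing down it reaches from about 350 to 725 mm from the base axis. Payload 4.3 kg.
Tool frame: the origin (TCP) lies at the very end of the fingers, on their centre line; the grasp point (between the pads) lies r.grip_depth behind it (r.grip_depth is the distance from the TCP to the grasp point, in mm); y points along the fingers, z is the direction in which the jaws open and shut, and the axes are right-handed (so a half turn about y gives the same grasp; the last joint's range is limited). The gripper opens to 85 mm and grips with 20 to 120 N. Pads are 22 mm wide; open, the fingers measure 114 mm over their backs; the gripper's body (76 mm by 85 mm) begins 54 mm behind the grasp point. The pads swing forward as they close: fully open they stand 13 mm farther back than shut.
Start: joints at [-1.259, 0.377, 0.081, 1.274, 0, 1.46], TCP at [235.422, -524.637, 231.329] pointing down, gripper open.
Joint ranges: [-2.72, 2.72], [-0.84, 1.66], [-1.02, 1.22], [-1.77, 2.12], [-1.37, 1.28], [-3.14, 3.14]. Speed limits (rad/s): [2.57, 2.57, 3.14, 3.14, 3.14, 3.14].

### API

Orientations are given as a unit quaternion [w, x, y, z].
In Python, from cell import readout, vision, order, models, r gives the robot as it stands. The module is installed in compiled form; this text tells all that it offers.
- The arm moves only by the tool carry_out, never from a script. Its argument "motion" is one flat list of numbers, 7 for each row, row after row: the opening, from 0 (shut) to 1 (fully open), then the shift along the tool's x, y, z in m, then the turn, a rotation vector about the tool's x, y, z in degrees. A call has exactly 5 rows; each row is the pose to reach, as a shift and turn from the pose commanded when the call began, along the tool's axes at that moment; what a row does not reach only later rows make up. A row lasts 1/8 s, in which the tool goes at most 62.5 mm and 10.7 degrees, less where a joint would pass 70% of its speed; a pose out of reach is approached as far as the arm can. A call with a gripper value outside its range is refused whole. The fingers move at their own pace and stop on an object; the grip force is fixed at half the most. Time passes only in rows, so rows that repeat a pose let the fingers close, or fill a call up. It gives the time, the measured TCP pose, the force and the opening at its end, in the units of the state.
- readout.get_obs(): the state, without advancing time (a new reading comes with each control period).
- vision.grab_frame(name): name is "scene" or "top" or "wrist"; returns a dict with "frame" (384x512x3 uint8, blue, green, red), "vertical_fov" (degrees; the focal length in pixels is half the picture's height over the tangent of half this angle, whatever the lens; pixels are square), "cx", "cy" (the principal point, pixels), "R" (3x3) and "t" (3): a world point X has camera coordinates R X + t; the wrist camera has in their place "hand_eye" (4x4, takes a point from camera to tool coordinates, whose origin is the TCP and whose axes are the tool frame's). Camera axes: x right, y down, z forward; pixel columns grow to the right and rows downward; lengths in mm; the calibration is good to about 2 mm. A picture is of the moment at which its call begins: read the wrist's pose just before it. There is no depth.
- order.hand_in(): hands the job in, once; it reports no verdict.
Trained networks look in a picture, given as the dict that the camera call returned (one of the last four; its "shot" number tells which), for a name from the list of things; names that differ only in an ending like _2 or _b are one class to them, and where a whole thing is asked for, a point or a joint stands for the part that bears it (a point fixed in the world has none). Each returns a list of dicts, best first, with "confidence" (0 to 1); they miss things now and then, are a little off and sometimes report something else, mostly with a low value. They report only what shows in the picture. A call takes as long as a camera call.
- models.masks_of(picture, thing): "region" (384x512 bool, what is visible of it) and "pixel" ([row, column] in pixels, amid what is visible of it).
The state is a dict: "time_s": time; "q": joint angles; "joint_vel": joint speeds; "joint_torque": joint torques, N m; "eef_pos": TCP position; "ee_rot": TCP orientation; "force": force on the tool from outside, world axes, zero at the start; "torque": the same for the moment, N m; "grip_width": finger opening in mm.
Only numpy, scipy, OpenCV 4.12 (cv2) and the standard library are available. Lean on these libraries where they do the work, as an engineer would, in place of code of your own. Each camera call takes 0.05 s, during which the arm holds its last target. There are 200 camera calls.

### The job

Two capacitors have rolled under the low clear deck of the instrument stand. Take the long-handled scoop from its mat, reach it in under the deck without striking the deck or its posts, gather both capacitors in its pan together and carry them out, then gently tip both into the grey parts tray. Finally lay the scoop back flat on its mat the way it lay and let go; do not touch the capacitors with the fingers, and leave everything else on the bench where it is.

Things in the scene. Friction and masses are not known exactly. Their poses are not given: they have to be found in the camera images.
- scoop: Long-handled scoop, 251 mm long, 174 mm wide, 220 g, standing level on its aluminium pan and a foot at the handle's rear end. Origin on its underside plane, below the grip's middle; x along the handle to the pan's open mouth, z up. Foot: block x -64 to -50 mm, 22 mm wide, z 0 to 62 mm. A 12 mm round neck joins the grip to the pan's back wall.
- grip (a point): Centre of the scoop's grip, 50 mm above the scoop's origin, axes as the scoop's: flat-sided wooden bar 100 mm long (x), 22 mm wide (y), 24 mm high (z), with 38 mm free below it.
- pan (a point): Middle of the top of the pan's floor, 146 mm ahead of the scoop's origin; axes as the scoop's. Floor 2 mm thick; inside, the pan spans x 115 to 187 mm from the scoop's origin and is 170 mm wide; back wall 34 mm high, side walls 30 mm high ending at x = 180 mm.
- lip (a point): Middle of the scoop's front edge, on its underside plane, 187 mm ahead of its origin. A smooth ramp 14 mm long rises behind the edge from the table to 4.5 mm and drops to the floor: round things roll over it into the pan and stay in while the scoop is level or tilted back, and roll out when the mouth is tipped well down.
- cap_a: Capacitor: dark sleeved cylinder 60 mm long, 32 mm diameter, about 60 g, lying on the table under the deck, its length roughly parallel to the stop rail; it rolls easily. Origin at its centre, y along its length (x and z turn as it rolls). It starts on the stand's +y half.
- cap_b: The second capacitor, just like the first, lying beside it end to end with a gap of about 10 to 40 mm, on the stand's -y half. Same origin and axes.
- stand: Instrument stand, fixed. Origin on the table below the middle of the front face of its stop rail: a bar along y between two end feet (272 mm apart, clear), 10 mm deep, from 8 to 18 mm above the table. x points away from the robot into the stand, open at the front (-x). The capacitors' centres lie 22 to 55 mm in front of the rail; pushed, they roll to it and stop, and the scoop's lip can run on under them and some 8 mm under the rail.
- deck: The stand's deck and posts, not to be struck; origin and axes as the stand's. Clear plate 6 mm thick, underside 85 mm above the table, x -100 to 160 mm, y -160 to 160 mm. Posts 16 mm diameter at x -85 and 145, y -150 and 150 mm. A grey bench meter is bolted on the deck's rear (x 30 to 155, y -5 to 145 mm, up to 142 mm above the table).
- tray: Grey parts tray, fixed, open top, 160 mm (x) by 240 mm (y) outside, 40 mm high, walls and floor 4 mm, with three 3 mm high ribs along y on its floor that stop round things rolling. Origin at the centre of its underside. It stands to the left or right of the stand.
- mat: Black rubber mat, fixed, 3 mm thick, on the other side from the tray. Origin on the table below where the middle of the scoop's grip belongs; the mat spans x -75 to 197 mm and y -120 to 120 mm. The scoop belongs on it with its origin over the mat's origin and x along the mat's x.
- spool: Bystander: grey solder spool, 60 mm diameter, 46 mm high, standing near the robot. Origin: centre of underside.
- driver: Bystander: screwdriver 170 mm long with a black handle, lying near the robot. Origin near its middle, x along it.
- multimeter: Bystander: black hand multimeter 140 x 72 x 30 mm lying beyond the work area. Origin: centre of underside.
- dial_box: Bystander: white box 60 x 90 x 75 mm with a black dial, beyond the work area. Origin: centre of underside.
- jar: Bystander: white jar, 52 mm diameter, 60 mm high, standing on the rear of the deck beside the meter. Origin: centre of underside.
- relay: Bystander: grey relay block 35 x 70 x 28 mm lying under the deck behind the stop rail. Origin: centre of underside.

How it is judged (in metres and radians):
On the way, in this order (a step that is already met when the one before it is completed fails the run):
1. the scoop is taken up off its mat by the gripper (height (world z) of scoop above 0.02 m and contact force between the fingers and scoop above 1 N), for 0.2 s.
2. both capacitors are in the scoop's pan under the deck (x of cap_a in the frame of pan between -0.035 and 0.036 m and y of cap_a in the frame of pan between -0.09 and 0.09 m and z of cap_a in the frame of pan between 0 and 0.045 m and x of cap_b in the frame of pan between -0.035 and 0.036 m and y of cap_b in the frame of pan between -0.09 and 0.09 m and z of cap_b in the frame of pan between 0 and 0.045 m and x of pan in the frame of stand between -0.1 and 0 m and y of pan in the frame of stand between -0.07 and 0.07 m and height (world z) of pan below 0.05 m), for 0.1 s.
3. both capacitors are carried out in the pan, lifted clear of the table and the deck's front edge (x of cap_a in the frame of pan between -0.035 and 0.036 m and y of cap_a in the frame of pan between -0.09 and 0.09 m and z of cap_a in the frame of pan between 0 and 0.045 m and x of cap_b in the frame of pan between -0.035 and 0.036 m and y of cap_b in the frame of pan between -0.09 and 0.09 m and z of cap_b in the frame of pan between 0 and 0.045 m and height (world z) of lip above 0.03 m and x of lip in the frame of stand below -0.1 m), for 0.2 s.
4. both capacitors are in the tray (x of cap_a in the frame of tray between -0.078 and 0.078 m and y of cap_a in the frame of tray between -0.118 and 0.118 m and z of cap_a in the frame of tray between 0 and 0.05 m and x of cap_b in the frame of tray between -0.078 and 0.078 m and y of cap_b in the frame of tray between -0.118 and 0.118 m and z of cap_b in the frame of tray between 0 and 0.05 m), for 0.2 s.
At the end, for the whole second after the job is handed in: Both capacitors rest inside the tray (centres within its walls, under 50 mm above its underside). The scoop rests released and level (0.08 rad) on its mat, origin within 45 mm along and 40 mm across of the mat's origin, turned less than 0.3 rad from the mat's x (all of step 4 and x of scoop in the frame of mat between -0.045 and 0.045 m and y of scoop in the frame of mat between -0.04 and 0.04 m and z of scoop in the frame of mat below 0.008 m and angle between scoop's own z axis and vertical below 0.08 rad and angle between the x axis of scoop and the x axis of mat, either way round below 0.3 rad and linear speed of each of cap_a, cap_b, scoop below 0.02 m/s); the robot touches nothing.
It fails at once if the scoop strikes the deck or its posts (over 3 N) (contact force between scoop and deck above 3 N).
It fails at once if the robot strikes the deck or its posts (over 3 N) (contact force between any of the arm, the fingers and deck above 3 N).
It fails at once if the fingers handle a capacitor (over 1 N) (contact force between any of the arm, the fingers and cap_a above 1 N or contact force between any of the arm, the fingers and cap_b above 1 N).
It fails at once if a capacitor is thrown or dropped from a height (faster than 1.5 m/s) (linear speed of any of cap_a, cap_b above 1.5 m/s).
It fails at once if a bystander is moved more than 30 mm (distance of any of spool, driver, multimeter, dial_box, jar, relay from where it was at the start of the episode above 0.03 m).
It also fails if it takes over 72 s, if anything falls off the work surface, if the arm or the gripper's body presses on something with over 40 N, if the wrist force passes 120 N, or if a joint passes its speed limit or range.

## Working session

There is one attempt and no reset: what is moved stays moved. The work goes in short steps, Python scripts to look and compute and a tool call to move; the robot and the scene stay as the last step left them, time stands still between calls to the robot, and variables do not carry over. Pictures are saved under pics/ and viewed, about 8 in all and at most 12, crops included, and the job is handed in when it is done.

Besides the shell and the picture viewer there is one more tool, called after "Call:" as name(argument=value, ...), one argument or row to a line, values as JSON. carry_out: Moves the arm, as the interface text tells. Its arguments: {"type":"object","properties":{"motion":{"type":"array","items":{"type":"number"}}},"required":["motion"]}

```bash
mkdir -p pics; cat > look.py <<'E'
from cell import readout, vision, order, models, r
import numpy as np, cv2
def K(p):
    f=192/np.tan(np.radians(p["vertical_fov"])/2); return f,p["cx"],p["cy"]
def proj(p,X):
    X=np.atleast_2d(X); c=X@np.array(p["R"]).T+np.array(p["t"]).ravel(); f,cx,cy=K(p)
    return np.c_[f*c[:,0]/c[:,2]+cx, f*c[:,1]/c[:,2]+cy]
def onplane(p,uv,z):
    f,cx,cy=K(p); R=np.array(p["R"]); C=-R.T@np.array(p["t"]).ravel()
    uv=np.atleast_2d(uv).astype(float)
    d=np.c_[(uv[:,0]-cx)/f,(uv[:,1]-cy)/f,np.ones(len(uv))]@R
    return C+d*((z-C[2])/d[:,2])[:,None]
E
python3 - <<'E'
from look import *
o=readout.get_obs(); print(o, r.grip_depth)
for n in("scene","top"):
    p=vision.grab_frame(n); cv2.imwrite(f"pics/{n}0.png",p["frame"])
    R=np.array(p["R"]);print(n,{k:v for k,v in p.items() if k!="frame"}, -R.T@np.array(p["t"]).ravel())
    for t in["scoop","cap_a","stand","deck","tray","mat","spool","driver"]:
        for m in models.masks_of(p,t):
            g=m["region"].astype(np.uint8)
            print(n,t,round(m["confidence"],2),np.round(m["pixel"]),g.sum(),cv2.minAreaRect(cv2.findNonZero(g)))
E
```

```text
{'time_s': 0.0, 'q': array([-1.25935560e+00,  3.78088127e-01,  7.96508317e-02,  1.27438858e+00,
       -2.61632421e-05,  1.46046901e+00]), 'joint_vel': array([ 0.00192347,  0.0008536 , -0.00122576, -0.00170547, -0.00022976,
       -0.00060134]), 'joint_torque': array([-9.82375423e-04, -4.63606846e+01,  2.69874340e+01,  2.10588856e-02,
        7.80831442e-05, -1.96955881e-06]), 'eef_pos': array([ 235.17628269, -524.00421176,  230.35621162]), 'ee_rot': array([ 0.14793341, -0.14809589,  0.69215436, -0.69072835]), 'force': array([-0.34761149,  0.10534845, -0.01489647]), 'torque': array([-0.03131845,  0.03540757, -0.01072053]), 'grip_width': 85.02519063575058} 18.700000000000003
scene {'vertical_fov': 49.74896245798259, 'cx': 250.2904823109608, 'cy': 194.60853642034579, 'R': array([[ 0.70610077,  0.70806468, -0.00813072],
       [ 0.59781268, -0.60223015, -0.52909248],
       [-0.37952826,  0.36873196, -0.84852522]]), 't': array([-390.09468129, -289.56143481, 1559.23938148]), 'shot': 1} [1040.32506289 -473.11175196 1166.677405  ]
scene scoop 0.75 [141. 324.] 1317 ((314.7926940917969, 126.
[... 2447 characters left out ...]
375), (68.3950424194336, 98.46945190429688), 14.03624439239502)
top mat 0.91 [228. 123.] 6549 ((120.96632385253906, 219.22799682617188), (91.46488189697266, 101.84822082519531), 14.743562698364258)
top mat 0.23 [288. 340.] 460 ((339.5000305175781, 287.0000305175781), (24.748737335205078, 21.920310974121094), 45.0)
top spool 0.94 [288. 341.] 476 ((339.7500305175781, 286.7500305175781), (24.748737335205078, 21.21320343017578), 45.0)
top driver 0.61 [190. 121.] 2533 ((120.216552734375, 217.4986114501953), (70.19641876220703, 98.03337860107422), 13.671306610107422)
top driver 0.59 [298. 196.] 427 ((195.0619659423828, 284.4292297363281), (65.12210083007812, 10.576520919799805), 86.18592071533203)
```

```bash
python3 - <<'E'
import cv2
a=cv2.imread("pics/top0.png")
cv2.imwrite("pics/top0b.png",cv2.resize(a[20:340,40:480],None,fx=1.8,fy=1.8,interpolation=cv2.INTER_CUBIC))
a=cv2.imread("pics/scene0.png")
cv2.imwrite("pics/scene0b.png",cv2.resize(a[80:340,80:430],None,fx=2.2,fy=2.2,interpolation=cv2.INTER_CUBIC))
E
```

```text
(no output)
```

View pics/top0b.png

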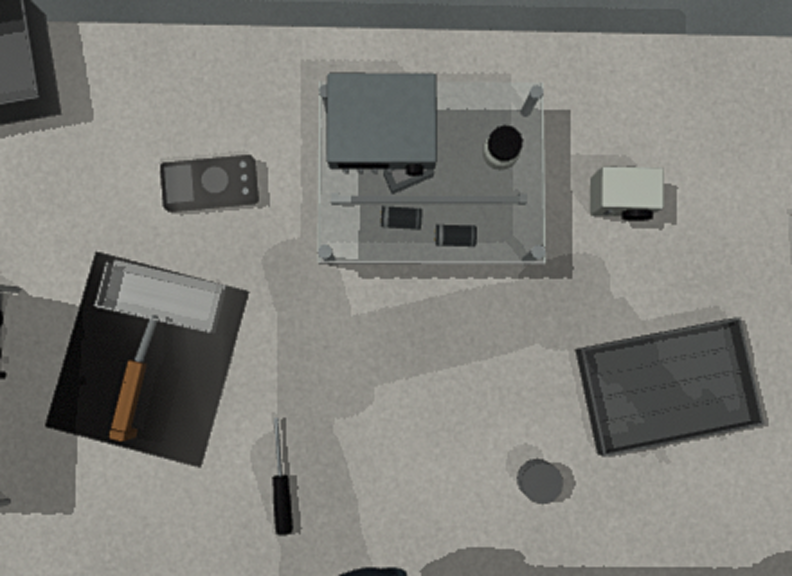

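View pics/scene0b.png

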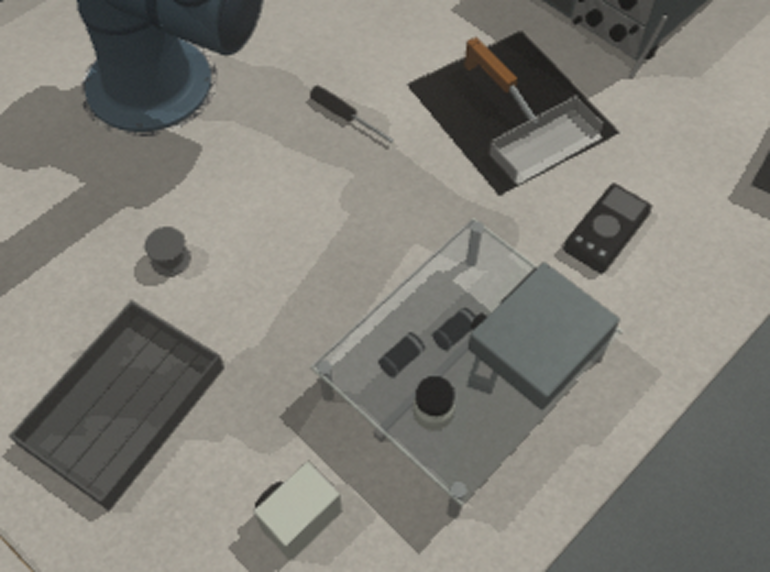

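Top view: scoop on the mat at left (grip at crop (125,398), pan at (163,295)). The stand is in the middle, with caps at (402,217) and (456,236). The tray is at right, and driver (282,505) and spool (541,481) are near the robot. Next I'll compute poses from the corners.

```bash
cat > geo.py <<'E'
from look import *
from scipy.optimize import least_squares
def fit(p,loc,px,x0):
    loc=np.array(loc,float); px=np.array(px,float)
    def W(s):
        c,n=np.cos(s[2]),np.sin(s[2]); return np.c_[s[0]+c*loc[:,0]-n*loc[:,1],s[1]+n*loc[:,0]+c*loc[:,1],loc[:,2]]
    f=least_squares(lambda s:(proj(p,W(s))-px).ravel(),x0,x_scale=[100,100,1])
    return f.x,np.abs(f.fun).max()
E
python3 - <<'E'
from geo import *
p=vision.grab_frame("top"); q=vision.grab_frame("scene")
T=lambda L:np.array(L)/1.8+[40,20]-.22
S=lambda L:np.array(L)/2.2+[80,80]-.27
np.set_printoptions(precision=1,suppress=True)
print("mat",fit(p,[[197,120,3],[197,-120,3],[-75,-120,3],[-75,120,3]],T([(97,253),(248,291),(200,467),(46,427)]),[400,400,0]))
print("tray",fit(p,[[80,120,40],[80,-120,40],[-80,-120,40],[-80,120,40]],T([(577,349),(740,319),(766,424),(602,453)]),[400,-400,0]))
print("traysc",fit(q,[[-80,120,40],[-80,-120,40],[80,-120,40],[80,120,40]],S([(132,302),(12,437),(107,507),(221,355)]),[400,-400,0]))
print("deck",fit(p,[[-100,160,91],[-100,-160,91]],T([(319,263),(545,263)]),[600,0,0]))
print("rail",onplane(p,T([(332,200),(526,200)]),18))
# scoop from corners: pan walls top: back-left, back-right, front left/right
print("scoop",fit(p,[[187,87,5],[180,87,33],[180,-87,33],[115,-87,35],[-64,0,65],[0,0,65]],T([(107,258),(104,262),(220,283),(212,332),(120,437),(130,396)]),[400,300,.2]))
print("caps",onplane(p,T([(402,217),(456,236)]),22),"spool",onplane(p,T([(541,481)]),46),"driver",onplane(p,T([(279,420),(284,533)]),12))
print("caps sc",onplane(q,S([(456,327),(402,353)]),20))
E
```

```text
mat (array([416.7, 403. ,  -0.2]), np.float64(0.8518690243845697))
tray (array([ 448.2, -385.6,    0.2]), np.float64(1.7728001119919554))
traysc (array([ 454.8, -382.1,    0.2]), np.float64(1.2004424523598232))
deck (array([716.8, -29.3,   0. ]), np.float64(0.30839251045114224))
rail [[ 718.4  117.3   18. ]
 [ 723.7 -175.    18. ]]
scoop (array([424.7, 395.1,  -0.2]), np.float64(2.531253826864969))
caps [[693.8  11.7  22. ]
 [666.5 -69.6  22. ]] spool [[ 309.3 -194.    46. ]] driver [[388.5 189.2  12. ]
 [223.9 177.6  12. ]]
caps sc [[695.7  18.3  20. ]
 [669.9 -64.4  20. ]]
```

```bash
cat > plan.py <<'E'
import json,os,sys,numpy as np
from scipy.spatial.transform import Rotation as Ro, Slerp
from look import readout
B=np.array([[1,0,0],[0,0,1],[0,-1,0.]])  # columns tool x,y,z in scoop frame: x, -z, y
def frame(yaw,pitch,flip=0): 
    return Ro.from_euler("ZYX",[yaw,pitch,0],degrees=True)*Ro.from_matrix(B)*Ro.from_euler("y",180*flip,degrees=True)
def load():
    if os.path.exists("cmd.json"):
        d=json.load(open("cmd.json")); return np.array(d["p"]),Ro.from_quat(d["q"])
    o=readout.get_obs(); return np.array([235.422,-524.637,231.329]),Ro.from_quat(o["ee_rot"],scalar_first=True)
def plan(segs,flip=0):
    """segs: (x,y,z,yaw,pitch,opening,ncalls) ; prints calls, stores final commanded pose"""
    p,R=load()
    for x,y,z,yaw,pit,op,n in segs:
        p1=np.array([x,y,z],float); R1=frame(yaw,pit,flip); N=5*n
        rv=(R.inv()*R1).as_rotvec(); p0,R0=p,R
        print("# step/row %.1f mm %.1f deg"%(np.linalg.norm(p1-p0)/N,np.degrees(np.linalg.norm(rv))/N))
        pc,Rc=p,R
        for c in range(n):
            rows=[]
            for k in range(1,6):
                s=(5*c+k)/N
                pt=p0+s*(p1-p0); Rt=R0*Ro.from_rotvec(rv*s)
                d=np.round(Rc.inv().apply(pt-pc)/1000,4); t=np.round((Rc.inv()*Rt).as_rotvec(degrees=True),1)
                rows+= [op,*d.tolist(),*t.tolist()]
            print(json.dumps([0.0 if v==0 else v for v in rows]))
            pc=pc+Rc.apply(d*1000); Rc=Rc*Ro.from_rotvec(t,degrees=True)
        p,R=pc,Rc
    json.dump({"p":p.tolist(),"q":R.as_quat().tolist()},open("cmd.json","w"))
E
python3 - <<'E'
from plan import *
p,R=load(); print(R.as_matrix().round(2))
E
cp look.py l.py; python3 - <<'E'
from plan import *
# choose flip with smaller rotation
p,R=load()
for f in(0,1): print(f,np.degrees((R.inv()*frame(-13,0,f)).magnitude()))
plan([(430,-150,250,-13,0,1,2),(430,340,230,-13,0,1,2)])
E
```

```text
[[-0.91  0.    0.41]
 [-0.41 -0.   -0.91]
 [ 0.   -1.    0.  ]]
0 142.83119818513552
1 37.16880256945281
# step/row 42.3 mm 14.3 deg
[1, -0.0331, -0.0019, -0.0262, 0.0, -14.3, 0.0, 1, -0.0662, -0.0037, -0.0524, 0.0, -28.6, 0.0, 1, -0.0993, -0.0056, -0.0786, 0.0, -42.8, 0.0, 1, -0.1324, -0.0075, -0.1049, 0.0, -57.1, 0.0, 1, -0.1655, -0.0094, -0.1311, 0.0, -71.4, 0.0]
[1, -0.0354, -0.0018, 0.023, 0.0, -14.3, 0.0, 1, -0.0707, -0.0037, 0.046, 0.0, -28.6, 0.0, 1, -0.1061, -0.0056, 0.069, 0.0, -42.9, 0.0, 1, -0.1415, -0.0074, 0.092, 0.0, -57.1, 0.0, 1, -0.1769, -0.0093, 0.115, 0.0, -71.4, 0.0]
# step/row 49.0 mm 0.0 deg
[1, -0.0111, 0.002, 0.0477, 0.0, 0.0, 0.0, 1, -0.0221, 0.004, 0.0955, 0.0, 0.0, 0.0, 1, -0.0332, 0.006, 0.1432, 0.0, 0.0, 0.0, 1, -0.0442, 0.008, 0.191, 0.0, 0.0, 0.0, 1, -0.0553, 0.01, 0.2387, 0.0, 0.0, 0.0]
[1, -0.011, 0.002, 0.0478, 0.0, 0.0, 0.0, 1, -0.0221, 0.0039, 0.0955, 0.0, 0.0, 0.0, 1, -0.0331, 0.0059, 0.1432, 0.0, 0.0, 0.0, 1, -0.0442, 0.0079, 0.191, 0.0, 0.0, 0.0, 1, -0.0552, 0.0099, 0.2387, 0.0, 0.0, 0.0]
```

```bash
rm -f cmd.json l.py; python3 - <<'E'
from plan import *
plan([(430,-150,250,-85,0,1,2),(425,385,220,-13,0,1,2)])
E
```

```text
# step/row 42.3 mm 7.1 deg
[1, -0.0331, -0.0019, -0.0262, 0.0, -7.1, 0.0, 1, -0.0662, -0.0037, -0.0524, 0.0, -14.2, 0.0, 1, -0.0993, -0.0056, -0.0786, 0.0, -21.2, 0.0, 1, -0.1324, -0.0075, -0.1049, 0.0, -28.3, 0.0, 1, -0.1655, -0.0094, -0.1311, 0.0, -35.4, 0.0]
[1, -0.0421, -0.0018, -0.0022, 0.0, -7.1, 0.0, 1, -0.0843, -0.0037, -0.0044, 0.0, -14.2, 0.0, 1, -0.1264, -0.0056, -0.0066, 0.0, -21.3, 0.0, 1, -0.1686, -0.0074, -0.0088, 0.0, -28.3, 0.0, 1, -0.2107, -0.0093, -0.011, 0.0, -35.4, 0.0]
# step/row 53.6 mm 7.2 deg
[1, -0.0533, 0.003, 0.0041, 0.0, -7.2, 0.0, 1, -0.1067, 0.006, 0.0083, 0.0, -14.4, 0.0, 1, -0.16, 0.009, 0.0124, 0.0, -21.6, 0.0, 1, -0.2134, 0.012, 0.0166, 0.0, -28.8, 0.0, 1, -0.2667, 0.015, 0.0207, 0.0, -36.0, 0.0]
[1, -0.0407, 0.003, 0.0347, 0.0, -7.2, 0.0, 1, -0.0815, 0.0059, 0.0694, 0.0, -14.4, 0.0, 1, -0.1222, 0.0089, 0.1041, 0.0, -21.6, 0.0, 1, -0.1629, 0.0119, 0.1388, 0.0, -28.8, 0.0, 1, -0.2036, 0.0149, 0.1735, 0.0, -36.0, 0.0]
```

Call:
carry_out(
  motion=[1,-0.0331,-0.0019,-0.0262,0.0,-7.1,0.0,1,-0.0662,-0.0037,-0.0524,0.0,-14.2,0.0,1,-0.0993,-0.0056,-0.0786,0.0,-21.2,0.0,1,-0.1324,-0.0075,-0.1049,0.0,-28.3,0.0,1,-0.1655,-0.0094,-0.1311,0.0,-35.4,0.0],
)

```text
time_s: 1.62
eef_pos: [333.3, -336.1, 240.9]
ee_rot: [-0.352, 0.352, -0.613, 0.613]
force: [0.1, 0.5, 0.0]
grip_width: 85.4
```

Call:
carry_out(
  motion=[1,-0.0421,-0.0018,-0.0022,0.0,-7.1,0.0,1,-0.0843,-0.0037,-0.0044,0.0,-14.2,0.0,1,-0.1264,-0.0056,-0.0066,0.0,-21.3,0.0,1,-0.1686,-0.0074,-0.0088,0.0,-28.3,0.0,1,-0.2107,-0.0093,-0.011,0.0,-35.4,0.0],
)

```text
time_s: 2.25
eef_pos: [430.6, -148.8, 250.3]
ee_rot: [0.522, -0.522, 0.477, -0.477]
force: [-0.4, -0.2, -0.4]
grip_width: 85.5
```

Call:
carry_out(
  motion=[1,-0.0533,0.003,0.0041,0.0,-7.2,0.0,1,-0.1067,0.006,0.0083,0.0,-14.4,0.0,1,-0.16,0.009,0.0124,0.0,-21.6,0.0,1,-0.2134,0.012,0.0166,0.0,-28.8,0.0,1,-0.2667,0.015,0.0207,0.0,-36.0,0.0],
)

```text
time_s: 2.88
eef_pos: [427.4, 119.2, 235.2]
ee_rot: [0.644, -0.644, 0.292, -0.292]
force: [0.1, -0.6, -0.3]
grip_width: 85.0
```

Call:
carry_out(
  motion=[1,-0.0407,0.003,0.0347,0.0,-7.2,0.0,1,-0.0815,0.0059,0.0694,0.0,-14.4,0.0,1,-0.1222,0.0089,0.1041,0.0,-21.6,0.0,1,-0.1629,0.0119,0.1388,0.0,-28.8,0.0,1,-0.2036,0.0149,0.1735,0.0,-36.0,0.0],
)

```text
time_s: 3.5
eef_pos: [424.9, 386.8, 220.1]
ee_rot: [0.703, -0.703, 0.078, -0.079]
force: [0.6, -0.3, 0.3]
grip_width: 85.4
```

```bash
cat >> look.py <<'E'
from scipy.spatial.transform import Rotation as Ro
def wrist():
    o=readout.get_obs(); p=vision.grab_frame("wrist"); H=np.array(p["hand_eye"])
    Rt=Ro.from_quat(o["ee_rot"],scalar_first=True).as_matrix()
    Rc=Rt@H[:3,:3]; C=Rt@H[:3,3]+o["eef_pos"]; p["R"]=Rc.T; p["t"]=-Rc.T@C; return p,o
E
python3 - <<'E'
from look import *
p,o=wrist(); cv2.imwrite("pics/w1.png",p["frame"]); print(o["eef_pos"],o["ee_rot"],o["q"],o["time_s"],np.array(p["hand_eye"]).round(2))
E
```

```text
[424.90262224 386.81094204 220.1090976 ] [ 0.70276026 -0.70266431  0.07846783 -0.07895367] [ 6.28314884e-01  3.78798229e-01  5.42496660e-02  1.24564883e+00
 -3.63008812e-04  8.51404750e-01] 3.5 [[-0.0000e+00  9.5000e-01  3.1000e-01 -7.8290e+01]
 [ 0.0000e+00 -3.1000e-01  9.5000e-01 -1.4279e+02]
 [ 1.0000e+00  0.0000e+00 -0.0000e+00 -5.0000e-02]
 [ 0.0000e+00  0.0000e+00  0.0000e+00  1.0000e+00]]
```

View pics/w1.png

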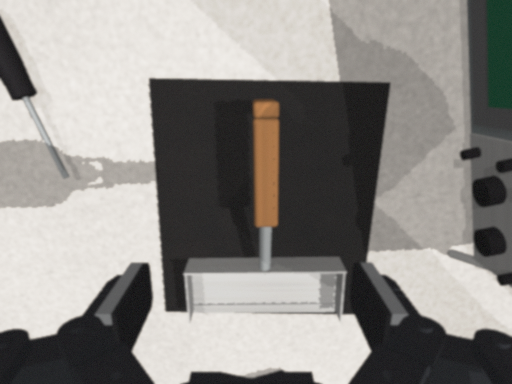

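```bash
python3 - <<'E'
from geo import *
p,o=wrist()
np.set_printoptions(precision=3,suppress=True)
print("mat",fit(p,[[-75,-120,3],[-75,120,3],[197,-120,3]],[(150,79),(390,84),(166,313)],[417,403,-.22]))
print("scoop",fit(p,[[-50,-11,65],[-50,11,65],[50,-11,65],[50,11,65],[113,-87,37],[113,87,37]],[(253.5,118),(279,118),(254.5,226),(278.5,226),(186,259),(345,259)],[424,395,-.22]))
m=max(models.masks_of(p,"scoop"),key=lambda m:m["confidence"]);print(m["confidence"],cv2.boundingRect(m["region"].astype(np.uint8)))
p=vision.grab_frame("top"); T=lambda L:np.array(L)/1.8+[40,20]-.22
print("mat top",fit(p,[[197,120,3],[197,-120,3],[-75,-120,3],[-75,120,3]],T([(97,253),(248,291),(200,467),(46,427)]),[400,400,0])[0])
print("tray",fit(p,[[80,120,40],[80,-120,40],[-80,-120,40],[-80,120,40]],T([(577,349),(740,319),(766,424),(602,453)]),[400,-400,0])[0])
E
```

```text
mat (array([419.077, 412.877,  -0.232]), np.float64(1.7694167493776831))
scoop (array([419.281, 408.079,  -0.203]), np.float64(11.102912972159288))
0.76 (177, 102, 163, 224)
mat top [416.662 403.019  -0.237]
tray [ 448.248 -385.645    0.204]
```

```bash
python3 - <<'E'
from geo import *
np.set_printoptions(precision=2,suppress=True)
p,o=wrist()
print(p["vertical_fov"],K(p),-np.array(p["R"]).T@p["t"])
s=[419.1,410,-.215]; c,n=np.cos(s[2]),np.sin(s[2])
for l in [[-64,-11,65],[-50,-11,65],[-50,11,65],[50,-11,65],[50,11,65],[113,-87,37],[113,87,37],[187,-87,3],[187,87,3],[-75,-120,3],[-75,120,3],[197,-120,3]]:
    print(l,proj(p,[s[0]+c*l[0]-n*l[1],s[1]+n*l[0]+c*l[1],l[2]]))
E
```

```text
58.31237848075776 (np.float64(344.1612302480388), 251.0103649233244, 198.687555280473) [348.41 403.14 362.36]
[-64, -11, 65] [[265.11  91.85]]
[-50, -11, 65] [[265.08 109.35]]
[-50, 11, 65] [[291.36 109.05]]
[50, -11, 65] [[264.92 220.6 ]]
[50, 11, 65] [[288.66 220.38]]
[113, -87, 37] [[192.32 266.83]]
[113, 87, 37] [[356.44 265.44]]
[187, -87, 3] [[200.76 306.95]]
[187, 87, 3] [[343.34 305.84]]
[-75, -120, 3] [[152.58  80.7 ]]
[-75, 120, 3] [[395.94  77.85]]
[197, -120, 3] [[174.44 314.1 ]]
```

```bash
python3 - <<'E'
import cv2,numpy as np
a=cv2.imread("pics/w1.png"); h=cv2.cvtColor(a,cv2.COLOR_BGR2HSV)
m=((h[...,0]<20)&(h[...,1]>110)&(h[...,2]>60)).astype(np.uint8)
m[:, :230]=0; m[:,300:]=0
print(cv2.boundingRect(m),cv2.minAreaRect(cv2.findNonZero(m)))
print("col266",[int(x) for x in a[96:124,266].sum(1)]); print("col218",list(zip(range(248,322,1),[int(x) for x in a[248:322,218].sum(1)])))
for r in(125,220): print(r,np.where(m[r])[0][[0,-1]])
b=cv2.resize(a[85:335,140:400],None,fx=2.3,fy=2.3,interpolation=cv2.INTER_CUBIC); cv2.imwrite("pics/w1c.png",b)
E
```

```text
(252, 99, 28, 128) ((265.5, 162.5), (127.0, 27.0), 90.0)
col266 [135, 131, 155, 183, 221, 265, 330, 373, 392, 407, 395, 381, 363, 361, 344, 343, 345, 341, 330, 322, 290, 267, 252, 286, 323, 340, 359, 353]
col218 [(248, 133), (249, 131), (250, 130), (251, 127), (252, 132), (253, 133), (254, 127), (255, 127), (256, 140), (257, 205), (258, 277), (259, 322), (260, 328), (261, 328), (262, 331), (263, 333), (264, 321), (265, 327), (266, 333), (267, 335), (268, 336), (269, 331), (270, 337), (271, 350), (272, 442), (273, 569), (274, 641), (275, 651), (276, 655), (277, 652), (278, 651), (279, 649), (280, 647), (281, 644), (282, 637), (283, 637), (284, 633), (285, 640), (286, 637), (287, 640), (288, 643), (289, 643), (290, 646), (291, 644), (292, 643), (293, 643), (294, 642), (295, 644), (296, 642), (297, 637), (298, 636), (299, 634), (300, 640), (301, 641), (302, 614), (303, 548), (304, 528), (305, 567), (306, 609), (307, 615), (308, 608), (309, 602), (310, 606), (311, 615), (312, 636), (313, 670), (314, 692), (315, 697), (316, 697), (317, 694), (318, 685), (319, 680), (320, 677), (321, 677)]
125 [253 279]
220 [254 278]
```

View pics/w1c.png

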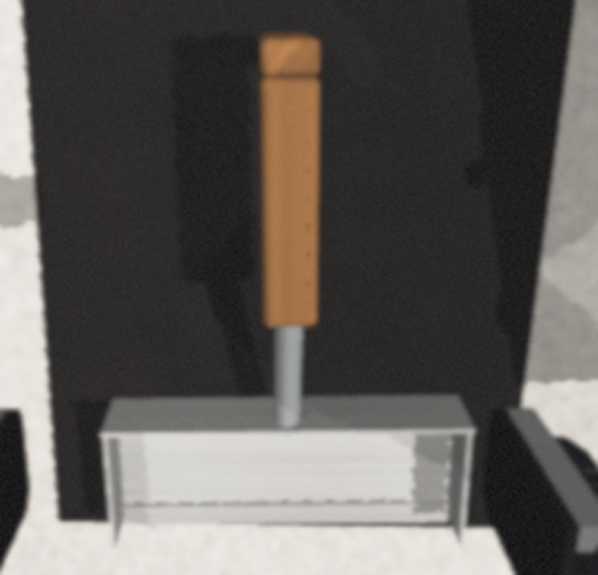

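```bash
python3 - <<'E'
from geo import *
np.set_printoptions(precision=3,suppress=True)
p,o=wrist()
f=fit(p,[[-50,-11,65],[-50,11,65],[50,-11,65],[50,11,65],[114,-87,37],[114,87,37],[187,-85,3.5],[187,85,3.5]],[(252.8,118),(279.5,118),(254,226.5),(278.8,226.5),(184.3,273),(346.3,273),(191.5,312.5),(339,312.5)],[424,395,-.22]); print(f)
from plan import *
x,y,w=f[0]; g=15; gx,gy=x+g*np.cos(w),y+g*np.sin(w); yd=np.degrees(w)
plan([(gx,gy,95,yd,0,1,2),(gx,gy,32,yd,0,1,2)])
E
```

```text
(array([424.08 , 398.153,  -0.214]), np.float64(5.179053467216477))
# step/row 12.6 mm 0.1 deg
[1, 0.0011, 0.0125, 0.0013, 0.0, -0.1, 0.0, 1, 0.0022, 0.025, 0.0026, 0.0, -0.2, 0.0, 1, 0.0033, 0.0375, 0.0039, 0.0, -0.2, 0.0, 1, 0.0044, 0.05, 0.0051, 0.0, -0.3, 0.0, 1, 0.0056, 0.0625, 0.0064, 0.0, -0.4, 0.0]
[1, 0.0011, 0.0125, 0.0013, 0.0, -0.1, 0.0, 1, 0.0022, 0.025, 0.0026, 0.0, -0.1, 0.0, 1, 0.0033, 0.0375, 0.0039, 0.0, -0.2, 0.0, 1, 0.0044, 0.05, 0.0052, 0.0, -0.3, 0.0, 1, 0.0056, 0.0625, 0.0064, 0.0, -0.4, 0.0]
# step/row 6.3 mm 0.0 deg
[1, 0.0, 0.0063, 0.0, 0.0, 0.0, 0.0, 1, 0.0, 0.0126, 0.0, 0.0, 0.0, 0.0, 1, 0.0, 0.0189, 0.0, 0.0, 0.0, 0.0, 1, 0.0, 0.0252, 0.0, 0.0, 0.0, 0.0, 1, 0.0, 0.0315, 0.0, 0.0, 0.0, 0.0]
[1, 0.0, 0.0063, 0.0, 0.0, 0.0, 0.0, 1, 0.0, 0.0126, 0.0, 0.0, 0.0, 0.0, 1, 0.0, 0.0189, 0.0, 0.0, 0.0, 0.0, 1, 0.0, 0.0252, 0.0, 0.0, 0.0, 0.0, 1, 0.0, 0.0315, 0.0, 0.0, 0.0, 0.0]
```

Call:
carry_out(
  motion=[1,0.0022,0.025,0.0026,0.0,-0.2,0.0,1,0.0044,0.05,0.0052,0.0,-0.3,0.0,1,0.0066,0.075,0.0077,0.0,-0.4,0.0,1,0.0088,0.1,0.0103,0.0,-0.6,0.0,1,0.0112,0.125,0.0128,0.0,-0.8,0.0],
)

```text
time_s: 4.42
eef_pos: [439.5, 393.4, 94.9]
ee_rot: [0.703, -0.703, 0.076, -0.076]
force: [0.4, -0.9, 0.2]
grip_width: 85.1
```

Call:
carry_out(
  motion=[1,0,0.015,0,0,0,0,1,0,0.03,0,0,0,0,1,0,0.045,0,0,0,0,1,0,0.06,0,0,0,0,1,0,0.063,0,0,0,0],
)

```text
time_s: 5.05
eef_pos: [438.0, 394.3, 30.7]
ee_rot: [-0.703, 0.704, -0.076, 0.075]
force: [0.6, 0.2, -0.4]
grip_width: 85.2
```

Call:
carry_out(
  motion=[0,0,0,0,0,0,0,0,0,0,0,0,0,0,0,0,0,0,0,0,0,0,0,0,0,0,0,0,0,0,0,0,0,0,0],
)

```text
time_s: 5.68
eef_pos: [439.3, 395.3, 32.7]
ee_rot: [0.703, -0.703, 0.075, -0.076]
force: [-0.3, 1.1, 3.9]
grip_width: 21.1
```

Call:
carry_out(
  motion=[0,0,0,0,0,0,0,0,0,0,0,0,0,0,0,0,0,0,0,0,0,0,0,0,0,0,0,0,0,0,0,0,0,0,0],
)

```text
time_s: 6.3
eef_pos: [439.4, 395.4, 32.8]
ee_rot: [0.703, -0.703, 0.075, -0.076]
force: [-0.6, 0.6, 5.4]
grip_width: 21.0
```

Call:
carry_out(
  motion=[0,0,-0.01,0,0,0,0,0,0,-0.03,0,0,0,0,0,0,-0.055,0,0,0,0,0,0,-0.08,0,0,0,0,0,0,-0.1,0,0,0,0],
)

```text
time_s: 6.92
eef_pos: [438.4, 394.4, 132.7]
ee_rot: [-0.703, 0.703, -0.076, 0.075]
force: [1.4, -0.6, -1.8]
grip_width: 20.9
```

Call:
carry_out(
  motion=[0,0,-0.02,0,0,0,0,0,0,-0.04,0,0,0,0,0,0,-0.06,0,0,0,0,0,0,-0.08,0,0,0,0,0,0,-0.08,0,0,0,0],
)

```text
time_s: 7.55
eef_pos: [439.3, 395.2, 213.3]
ee_rot: [0.704, -0.703, 0.075, -0.076]
force: [0.7, 0.5, -2.0]
grip_width: 21.4
```

```bash
cat > hand.py <<'E'
from geo import *
def tip():
    p,o=wrist(); a=p["frame"]; H=np.array(p["hand_eye"]); p["R"]=H[:3,:3].T; p["t"]=-H[:3,:3].T@H[:3,3]
    return p,o
E
python3 - <<'E'
from hand import *
p,o=wrist(); cv2.imwrite("pics/w2.png",p["frame"]); print(o["eef_pos"],o["q"],o["force"],o["torque"])
E
```

```text
[439.33731633 395.2067724  213.28775781] [ 6.25319879e-01  4.13239446e-01  8.81507551e-02  1.24368817e+00
 -1.44472960e-04  8.38880231e-01] [ 0.6523239   0.51831233 -1.99730243] [ 0.07519325  0.04810857 -0.01823227]
```

View pics/w2.png

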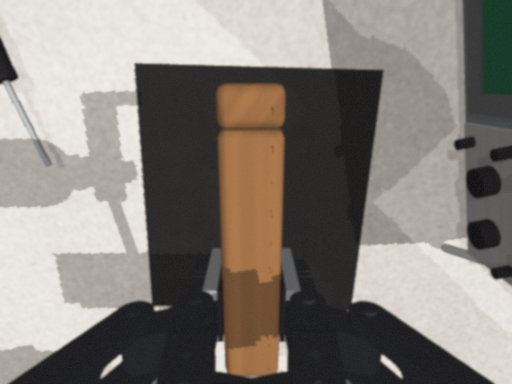

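```bash
python3 - <<'E'
from hand import *
p,o=tip(); print(K(p))
loc=np.array([[-64,-11,62],[-64,11,62],[-50,-11,62],[-50,11,62],[50,-11,62],[50,11,62.]])
px=np.array([[217.5,83],[285.5,83],[218,128],[284,128],[228,375],[276,375]])
B=np.array([[1,0,0],[0,0,1],[0,-1,0.]]).T  # scoop->tool: x->x, y->z, z->-y
B=np.array([[1,0,0],[0,0,-1],[0,1,0.]])
g0=np.array([15,0,29.5])
def W(s):
    R=Ro.from_euler("yz",[s[2],s[3]]).as_matrix() if 1 else 0
    return ((loc-[15,0,48])@R.T+[s[0],s[1],48-29.5+s[4]])@B.T
f=least_squares(lambda s:np.r_[(proj(p,W(s))-px).ravel(),s[4]*.5],[0,0,0,0,0],x_scale=[10,10,.1,.1,5])
print(f.x.round(3),f.fun.round(1))
E
```

```text
(np.float64(344.1612302480388), 251.0103649233244, 198.687555280473)
[-1.450e-01  5.300e-02 -3.000e-02  3.000e-03 -3.309e+00] [-0.7  0.4  0.2  0.2  0.1 -0.1  0.6 -0.2 -2.8 -0.1  2.6 -0.1 -1.7]
```

```bash
python3 - <<'E'
from plan import *
o=readout.get_obs(); json.dump({"p":[439.0,395.0,212.8],"q":Ro.from_quat(o["ee_rot"],scalar_first=True).as_quat().tolist()},open("cmd.json","w"))
p,R=load(); M=R.as_matrix(); print("yaw",np.degrees(np.arctan2(M[1,0],M[0,0])))
plan([(410,-26,205,0,0,0,3),(415,-26,60,0,0,0,2)])
E
```

```text
yaw -12.237339523445925
# step/row 28.1 mm 0.8 deg
[0.0, 0.0041, 0.0005, -0.0278, 0.0, -0.8, 0.0, 0.0, 0.0081, 0.0011, -0.0557, 0.0, -1.6, 0.0, 0.0, 0.0122, 0.0016, -0.0835, 0.0, -2.4, 0.0, 0.0, 0.0162, 0.0022, -0.1114, 0.0, -3.3, 0.0, 0.0, 0.0203, 0.0027, -0.1392, 0.0, -4.1, 0.0]
[0.0, 0.0021, 0.0006, -0.028, 0.0, -0.8, 0.0, 0.0, 0.0041, 0.0011, -0.0561, 0.0, -1.6, 0.0, 0.0, 0.0062, 0.0017, -0.0842, 0.0, -2.4, 0.0, 0.0, 0.0082, 0.0022, -0.1122, 0.0, -3.2, 0.0, 0.0, 0.0103, 0.0028, -0.1403, 0.0, -4.1, 0.0]
[0.0, 0.0, 0.0005, -0.0281, 0.0, -0.8, 0.0, 0.0, 0.0001, 0.0011, -0.0562, 0.0, -1.6, 0.0, 0.0, 0.0001, 0.0016, -0.0844, 0.0, -2.4, -0.1, 0.0, 0.0002, 0.0022, -0.1125, 0.1, -3.2, -0.1, 0.0, 0.0002, 0.0027, -0.1406, 0.1, -4.0, -0.1]
# step/row 14.5 mm 0.0 deg
[0.0, 0.0005, 0.0145, 0.0, 0.0, 0.0, 0.0, 0.0, 0.001, 0.029, 0.0, 0.0, 0.0, 0.0, 0.0, 0.0015, 0.0435, 0.0, 0.0, 0.0, 0.0, 0.0, 0.002, 0.058, -0.0001, 0.0, 0.0, 0.0, 0.0, 0.0025, 0.0725, -0.0001, 0.0, 0.0, 0.0]
[0.0, 0.0005, 0.0145, 0.0, 0.0, 0.0, 0.0, 0.0, 0.001, 0.029, 0.0, 0.0, 0.0, 0.0, 0.0, 0.0014, 0.0435, 0.0, 0.0, 0.0, 0.0, 0.0, 0.0019, 0.058, 0.0, 0.0, 0.0, 0.0, 0.0, 0.0024, 0.0725, -0.0001, 0.0, 0.0, 0.0]
```

Call:
carry_out(
  motion=[0.0,0.0041,0.0005,-0.0278,0.0,-0.8,0.0,0.0,0.0081,0.0011,-0.0557,0.0,-1.6,0.0,0.0,0.0122,0.0016,-0.0835,0.0,-2.4,0.0,0.0,0.0162,0.0022,-0.1114,0.0,-3.3,0.0,0.0,0.0203,0.0027,-0.1392,0.0,-4.1,0.0],
)

```text
time_s: 8.28
eef_pos: [428.0, 253.2, 207.8]
ee_rot: [-0.705, 0.706, -0.051, 0.049]
force: [0.1, 0.4, -1.6]
grip_width: 21.1
```

Call:
carry_out(
  motion=[0.0,0.0021,0.0006,-0.028,0.0,-0.8,0.0,0.0,0.0041,0.0011,-0.0561,0.0,-1.6,0.0,0.0,0.0062,0.0017,-0.0842,0.0,-2.4,0.0,0.0,0.0082,0.0022,-0.1122,0.0,-3.2,0.0,0.0,0.0103,0.0028,-0.1403,0.0,-4.1,0.0],
)

```text
time_s: 8.9
eef_pos: [418.2, 113.1, 205.2]
ee_rot: [-0.706, 0.707, -0.026, 0.024]
force: [-0.5, -0.5, -2.4]
grip_width: 21.1
```

Call:
carry_out(
  motion=[0.0,0.0,0.0005,-0.0281,0.0,-0.8,0.0,0.0,0.0001,0.0011,-0.0562,0.0,-1.6,0.0,0.0,0.0001,0.0016,-0.0844,0.0,-2.4,-0.1,0.0,0.0002,0.0022,-0.1125,0.1,-3.2,-0.1,0.0,0.0002,0.0027,-0.1406,0.1,-4.0,-0.1],
)

```text
time_s: 9.52
eef_pos: [408.5, -26.8, 202.6]
ee_rot: [0.708, -0.706, 0.0, 0.0]
force: [0.6, 0.1, -2.2]
grip_width: 21.2
```

Call:
carry_out(
  motion=[0.0,0.0005,0.0145,0.0,0.0,0.0,0.0,0.0,0.001,0.029,0.0,0.0,0.0,0.0,0.0,0.0015,0.0435,0.0,0.0,0.0,0.0,0.0,0.002,0.058,-0.0001,0.0,0.0,0.0,0.0,0.0025,0.0725,-0.0001,0.0,0.0,0.0],
)

```text
time_s: 10.15
eef_pos: [411.1, -25.8, 129.7]
ee_rot: [0.708, -0.706, 0.0, 0.0]
force: [-0.2, -1.0, -2.7]
grip_width: 21.1
```

Call:
carry_out(
  motion=[0.0,0.0005,0.0145,0.0,0.0,0.0,0.0,0.0,0.001,0.029,0.0,0.0,0.0,0.0,0.0,0.0014,0.0435,0.0,0.0,0.0,0.0,0.0,0.0019,0.058,0.0,0.0,0.0,0.0,0.0,0.0024,0.0725,-0.0001,0.0,0.0,0.0],
)

```text
time_s: 10.78
eef_pos: [413.6, -25.8, 57.4]
ee_rot: [0.708, -0.706, 0.0, -0.0]
force: [-0.6, 1.0, -2.6]
grip_width: 21.3
```

```bash
python3 - <<'E'
from geo import *
o=readout.get_obs(); print(o["eef_pos"],o["ee_rot"],o["q"],o["force"],o["torque"],o["time_s"])
p=vision.grab_frame("top"); cv2.imwrite("pics/top1.png",p["frame"])
cv2.imwrite("pics/top1b.png",cv2.resize(p["frame"][55:255,205:365],None,fx=3,fy=3,interpolation=cv2.INTER_CUBIC))
for m in models.masks_of(p,"cap_a"): print(m["confidence"],m["pixel"])
E
```

```text
[413.57978657 -25.78096551  57.39026718] [ 7.07785858e-01 -7.06426935e-01  4.04249122e-04 -3.07291237e-05] [-0.21695137  0.20703553 -0.64472709  0.7199627   0.00176334 -0.21633704] [-0.61614416  0.95485213 -2.62135486] [0.01524069 0.04726107 0.03672206] 10.775
```

View pics/top1b.png

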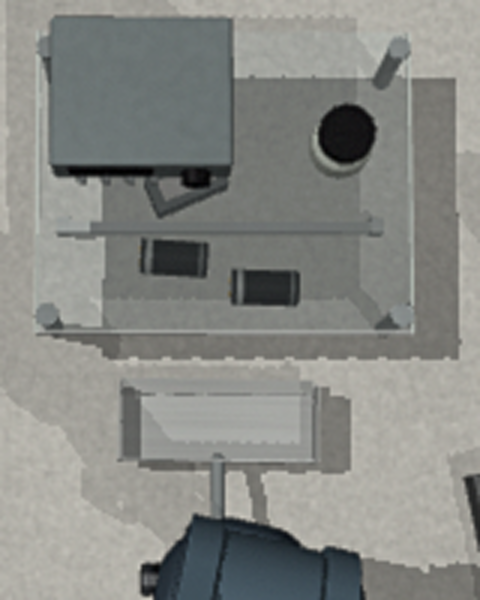

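Call:
carry_out(
  motion=[0,0,0.006,-0.001,0,-0.4,0,0,0,0.012,-0.002,0,-1,0,0,0,0.018,-0.002,0,-1,0,0,0,0.024,-0.002,0,-1,0,0,0,0.024,-0.002,0,-1,0],
)

```text
time_s: 11.5
eef_pos: [414.5, -27.9, 34.4]
ee_rot: [0.708, -0.706, -0.006, 0.006]
force: [-0.2, -0.5, -2.9]
grip_width: 21.3
```

Call:
carry_out(
  motion=[0,0,0.001,0,0,0,0,0,0,0.002,0,0,0,0,0,0,0.002,0,0,0,0,0,0,0.002,0,0,0,0,0,0,0.002,0,0,0,0],
)

```text
time_s: 12.12
eef_pos: [415.1, -28.0, 33.0]
ee_rot: [0.708, -0.707, -0.007, 0.005]
force: [-0.5, -0.6, -2.2]
grip_width: 21.3
```

Call:
carry_out(
  motion=[0,0,0.001,0,0,0,0,0,0,0.002,0,0,0,0,0,0,0.002,0,0,0,0,0,0,0.002,0,0,0,0,0,0,0.002,0,0,0,0],
)

```text
time_s: 12.75
eef_pos: [415.1, -28.0, 30.9]
ee_rot: [0.708, -0.707, -0.007, 0.005]
force: [0.8, -0.8, -2.3]
grip_width: 21.2
```

Call:
carry_out(
  motion=[0,0,0.0005,0,0,0,0,0,0,0.001,0,0,0,0,0,0,0.0015,0,0,0,0,0,0,0.0015,0,0,0,0,0,0,0.0015,0,0,0,0],
)

```text
time_s: 13.38
eef_pos: [415.1, -28.0, 29.7]
ee_rot: [0.708, -0.707, -0.007, 0.005]
force: [-2.1, 1.6, 5.9]
grip_width: 21.4
```

Call:
carry_out(
  motion=[0,0,0.0005,0,0,0,0,0,0,0.001,0,0,0,0,0,0,0.001,0,0,0,0,0,0,0.001,0,0,0,0,0,0,0.001,0,0,0,0],
)

```text
time_s: 14.0
eef_pos: [415.1, -28.0, 29.7]
ee_rot: [0.708, -0.707, -0.007, 0.005]
force: [-6.4, 1.6, 18.3]
grip_width: 21.3
```

Call:
carry_out(
  motion=[0,0.004,-0.0008,0,0,0,0,0,0.014,-0.0008,0,0,0,0,0,0.025,-0.0008,0,0,0,0,0,0.036,-0.0008,0,0,0,0,0,0.042,-0.0008,0,0,0,0],
)

```text
time_s: 14.62
eef_pos: [457.4, -27.5, 29.7]
ee_rot: [0.707, -0.707, -0.007, 0.005]
force: [-5.7, -1.2, 11.9]
grip_width: 21.3
```

```bash
python3 - <<'E'
from look import *
o=readout.get_obs(); print(o["eef_pos"],o["force"],o["torque"],o["time_s"])
E
```

```text
[457.36128471 -27.51950025  29.72218206] [-5.69322506 -1.16669154 11.88723539] [-0.05015773  1.04805764  0.06027338] 14.625
```

Call:
carry_out(
  motion=[0,0.007,-0.0002,0,0,0,0,0,0.014,-0.0003,0,0,0,0,0,0.021,-0.0003,0,0,0,0,0,0.028,-0.0003,0,0,0,0,0,0.035,-0.0003,0,0,0,0],
)

```text
time_s: 15.25
eef_pos: [492.1, -26.8, 29.7]
ee_rot: [0.708, -0.707, -0.006, 0.005]
force: [-3.2, 0.7, 6.2]
grip_width: 21.1
```

Call:
carry_out(
  motion=[0,0.007,0,0,0,0,0,0,0.014,0,0,0,0,0,0,0.021,0,0,0,0,0,0,0.028,0,0,0,0,0,0,0.035,0,0,0,0,0],
)

```text
time_s: 15.88
eef_pos: [526.9, -26.2, 29.7]
ee_rot: [0.708, -0.707, -0.006, 0.006]
force: [-4.4, -0.6, 7.5]
grip_width: 20.9
```

```bash
python3 - <<'E'
from geo import *
o=readout.get_obs(); print(o["eef_pos"],o["force"],o["torque"],o["time_s"])
p=vision.grab_frame("top")
cv2.imwrite("pics/top2b.png",cv2.resize(p["frame"][90:230,215:355],None,fx=4,fy=4,interpolation=cv2.INTER_CUBIC))
E
```

```text
[526.89269398 -26.16647552  29.74594642] [-4.40996278 -0.63943776  7.46626286] [-0.10366506  0.86068569 -0.04045263] 15.875
```

View pics/top2b.png

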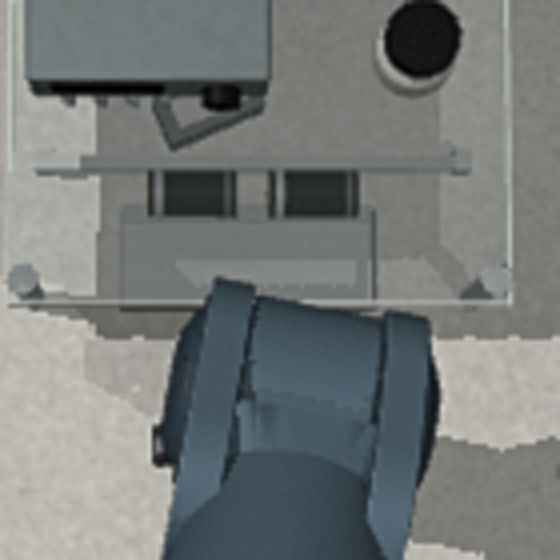

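Call:
carry_out(
  motion=[0,0.004,0,0,0,0,0,0,0.008,0,0,0,0,0,0,0.012,0,0,0,0,0,0,0.016,0,0,0,0,0,0,0.019,0,0,0,0,0],
)

```text
time_s: 16.55
eef_pos: [545.8, -25.8, 29.8]
ee_rot: [0.708, -0.707, -0.006, 0.006]
force: [-4.1, -0.8, 5.1]
grip_width: 21.3
```

```bash
python3 - <<'E'
from geo import *
o=readout.get_obs(); print(o["eef_pos"],o["force"],o["torque"],o["time_s"])
p=vision.grab_frame("top")
cv2.imwrite("pics/top3b.png",cv2.resize(p["frame"][90:190,215:355],None,fx=4.5,fy=4.5,interpolation=cv2.INTER_CUBIC))
E
```

```text
[545.79364598 -25.83175575  29.75055803] [-4.06579951 -0.79199012  5.13578939] [-0.09002587  0.58604944  0.01988114] 16.55
```

View pics/top3b.png

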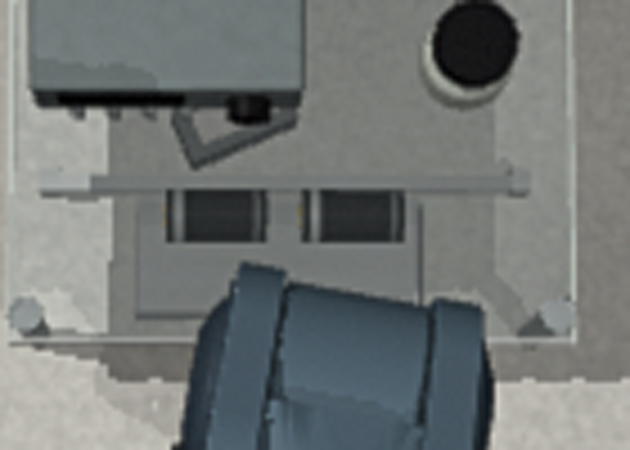

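Call:
carry_out(
  motion=[0,0.002,0,0,0,0,0,0,0.004,0,0,0,0,0,0,0.006,0,0,0,0,0,0,0.008,0,0,0,0,0,0,0.008,0,0,0,0,0],
)

```text
time_s: 17.23
eef_pos: [554.0, -25.7, 29.8]
ee_rot: [0.708, -0.707, -0.007, 0.005]
force: [-2.4, -1.1, 4.7]
grip_width: 21.5
```

Call:
carry_out(
  motion=[0,0.001,0,0,0,0,0,0,0.002,0,0,0,0,0,0,0.002,0,0,0,0,0,0,0.002,0,0,0,0,0,0,0.002,0,0,0,0,0],
)

```text
time_s: 17.85
eef_pos: [554.1, -25.6, 29.7]
ee_rot: [0.708, -0.707, -0.005, 0.006]
force: [-8.1, -0.3, 9.4]
grip_width: 21.3
```

```bash
python3 - <<'E'
from geo import *
o=readout.get_obs(); print(o["eef_pos"],o["force"],o["torque"],o["time_s"])
p=vision.grab_frame("top"); cv2.imwrite("pics/top4.png",p["frame"])
a=cv2.imread("pics/top3b.png"); b=cv2.resize(p["frame"][90:190,215:355],None,fx=4.5,fy=4.5,interpolation=cv2.INTER_CUBIC)
for im in(a,b):
  for u in(215,352): print(u,[int(x) for x in im[180:262:3,u].sum(1)])
E
```

```text
[554.08370364 -25.64264095  29.74698945] [-8.13048549 -0.31137287  9.40445392] [-0.11925442  1.2188762  -0.15061659] 17.85
215 [358, 370, 364, 227, 114, 115, 118, 126, 130, 129, 133, 141, 138, 133, 130, 127, 126, 125, 112, 113, 143, 289, 384, 353, 349, 347, 346, 343]
352 [356, 366, 365, 261, 153, 122, 119, 129, 131, 131, 134, 137, 137, 136, 131, 130, 127, 123, 110, 112, 146, 290, 386, 356, 353, 351, 349, 346]
215 [349, 351, 350, 316, 294, 303, 321, 331, 328, 328, 334, 344, 348, 348, 346, 346, 348, 349, 350, 358, 359, 295, 196, 125, 112, 123, 128, 127]
352 [354, 357, 355, 322, 299, 307, 324, 337, 337, 334, 338, 350, 351, 348, 350, 350, 350, 351, 354, 361, 358, 296, 197, 125, 111, 123, 131, 130]
```

Call:
carry_out(
  motion=[0,-0.006,-0.0005,0,0,0,0,0,-0.014,-0.0005,0,0,0,0,0,-0.024,-0.0005,0,0,0,0,0,-0.034,-0.0005,0,0,0,0,0,-0.042,-0.0005,0,0,0,0],
)

```text
time_s: 18.52
eef_pos: [512.9, -26.2, 30.0]
ee_rot: [0.708, -0.706, -0.006, 0.006]
force: [0.7, 0.8, -3.1]
grip_width: 21.2
```

Call:
carry_out(
  motion=[0,0,-0.003,0,0,0,-1,0,0,-0.006,0,0,0,-2,0,0,-0.009,0,0,0,-3,0,0,-0.012,0,0,0,-4,0,0,-0.014,0,0,0,-5],
)

```text
time_s: 19.15
eef_pos: [514.2, -26.4, 44.5]
ee_rot: [0.707, -0.706, -0.038, -0.026]
force: [-0.1, 0.3, -3.0]
grip_width: 21.4
```

```bash
python3 - <<'E'
from geo import *
o=readout.get_obs(); print(o["eef_pos"],o["force"],o["torque"],o["time_s"],o["q"])
p=vision.grab_frame("top"); b=cv2.resize(p["frame"][90:220,215:355],None,fx=4.2,fy=4.2,interpolation=cv2.INTER_CUBIC)
s=vision.grab_frame("scene"); c=cv2.resize(s["frame"][150:300,200:340],None,fx=1.0*546/150,fy=546/150,interpolation=cv2.INTER_CUBIC)
b=np.hstack([b,c[:b.shape[0]]]) if c.shape[0]==b.shape[0] else b
w=800/b.shape[1]; cv2.imwrite("pics/both5.png",cv2.resize(b,None,fx=w,fy=w,interpolation=cv2.INTER_AREA)); print(b.shape)
E
```

```text
[514.16598002 -26.36223646  44.48342394] [-0.05535586  0.25568625 -3.03909106] [-0.0336643   0.3356857  -0.02506018] 19.15 [-0.18650114  0.33082949 -0.5156014   0.63593947  0.01973903 -0.20243459]
(546, 1098, 3)
```

View pics/both5.png

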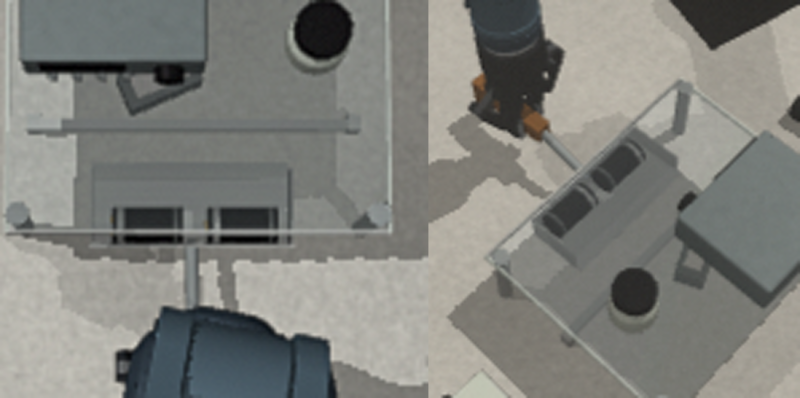

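```bash
cat > sync.py <<'E'
from plan import *
def sync():
    o=readout.get_obs(); json.dump({"p":o["eef_pos"].tolist(),"q":Ro.from_quat(o["ee_rot"],scalar_first=True).as_quat().tolist()},open("cmd.json","w"))
    print(o["eef_pos"].round(1),o["time_s"],o["force"].round(1),o["q"].round(2))
E
python3 - <<'E'
from sync import *
sync()
plan([(410,-27,46,1,-5,0,2),(400,-35,165,1,-6,0,1),(330,-230,170,6,-6,0,2),(258,-423,150,11.7,-6,0,2)])
E
```

```text
[513.7 -26.3  44.4] 19.25 [ 0.  -0.3 -4.1] [-0.19  0.33 -0.52  0.64  0.02 -0.2 ]
# step/row 10.4 mm 0.0 deg
[0.0, -0.0103, -0.0011, 0.0001, 0.0, 0.0, 0.0, 0.0, -0.0206, -0.0022, 0.0002, 0.0, 0.0, 0.0, 0.0, -0.0309, -0.0033, 0.0003, 0.0, 0.0, 0.0, 0.0, -0.0413, -0.0044, 0.0004, 0.0, 0.0, 0.1, 0.0, -0.0516, -0.0054, 0.0005, 0.0, 0.0, 0.1]
[0.0, -0.0103, -0.0011, 0.0001, 0.0, 0.0, 0.0, 0.0, -0.0206, -0.0022, 0.0002, -0.1, 0.0, 0.0, 0.0, -0.0309, -0.0032, 0.0004, -0.1, 0.0, 0.0, 0.0, -0.0412, -0.0043, 0.0005, -0.1, 0.0, 0.0, 0.0, -0.0515, -0.0054, 0.0006, -0.1, 0.0, 0.0]
# step/row 23.9 mm 0.2 deg
[0.0, 0.0001, -0.0239, -0.0016, 0.0, 0.0, -0.2, 0.0, 0.0001, -0.0478, -0.0032, 0.0, 0.0, -0.4, 0.0, 0.0002, -0.0716, -0.0047, 0.0, 0.0, -0.6, 0.0, 0.0003, -0.0955, -0.0063, 0.0, 0.0, -0.8, 0.0, 0.0003, -0.1194, -0.0079, 0.0, 0.0, -1.0]
# step/row 20.7 mm 0.5 deg
[0.0, -0.0072, -0.0013, -0.0194, 0.1, -0.5, 0.0, 0.0, -0.0145, -0.0025, -0.0388, 0.1, -1.0, 0.0, 0.0, -0.0217, -0.0038, -0.0581, 0.2, -1.5, 0.0, 0.0, -0.0289, -0.0051, -0.0775, 0.2, -2.0, 0.0, 0.0, -0.0361, -0.0063, -0.0969, 0.3, -2.5, 0.0]
[0.0, -0.0081, -0.0014, -0.019, 0.0, -0.5, 0.0, 0.0, -0.0162, -0.0028, -0.0381, 0.1, -1.0, 0.0, 0.0, -0.0242, -0.0041, -0.0571, 0.1, -1.5, 0.0, 0.0, -0.0323, -0.0055, -0.0762, 0.2, -2.0, 0.0, 0.0, -0.0404, -0.0069, -0.0952, 0.2, -2.5, 0.0]
# step/row 20.7 mm 0.6 deg
[0.0, -0.0093, 0.001, -0.0184, 0.1, -0.6, 0.0, 0.0, -0.0187, 0.0021, -0.0369, 0.1, -1.1, 0.0, 0.0, -0.028, 0.0031, -0.0553, 0.2, -1.7, 0.0, 0.0, -0.0373, 0.0042, -0.0738, 0.3, -2.3, 0.0, 0.0, -0.0466, 0.0052, -0.0922, 0.3, -2.8, 0.0]
[0.0, -0.0103, 0.0009, -0.018, 0.1, -0.6, 0.0, 0.0, -0.0205, 0.0019, -0.036, 0.2, -1.2, 0.0, 0.0, -0.0307, 0.0028, -0.0539, 0.2, -1.7, 0.0, 0.0, -0.0409, 0.0038, -0.0719, 0.3, -2.3, 0.0, 0.0, -0.0511, 0.0047, -0.0899, 0.3, -2.9, 0.0]
```

Call:
carry_out(
  motion=[0,-0.006,-0.0006,0,0,0,0,0,-0.0165,-0.0018,0.0002,0,0,0,0,-0.028,-0.003,0.0003,0,0,0,0,-0.04,-0.0042,0.0004,0,0,0,0,-0.0516,-0.0054,0.0005,0,0,0],
)

```text
time_s: 19.88
eef_pos: [461.0, -26.7, 44.9]
ee_rot: [0.707, -0.706, -0.037, -0.025]
force: [-0.2, -0.4, -3.0]
grip_width: 21.1
```

Call:
carry_out(
  motion=[0,-0.0115,-0.0012,0.0001,0,0,0,0,-0.0225,-0.0024,0.0002,0,0,0,0,-0.0335,-0.0035,0.0004,0,0,0,0,-0.0445,-0.0046,0.0005,0,0,0,0,-0.0515,-0.0054,0.0006,0,0,0],
)

```text
time_s: 20.5
eef_pos: [409.4, -26.9, 45.7]
ee_rot: [0.707, -0.706, -0.037, -0.025]
force: [0.1, 0.4, -3.0]
grip_width: 21.5
```

Call:
carry_out(
  motion=[0.0,0.0001,-0.0179,-0.0016,0.0,0.0,-0.2,0.0,0.0001,-0.0428,-0.0032,0.0,0.0,-0.4,0.0,0.0002,-0.0706,-0.0047,0.0,0.0,-0.6,0.0,0.0003,-0.0985,-0.0063,0.0,0.0,-0.8,0.0,0.0003,-0.1194,-0.0079,0.0,0.0,-1.0],
)

```text
time_s: 21.12
eef_pos: [400.3, -35.4, 166.0]
ee_rot: [0.707, -0.705, -0.044, -0.032]
force: [0.7, 0.9, -3.2]
grip_width: 20.9
```

Call:
carry_out(
  motion=[0.0,-0.0042,-0.0008,-0.0114,0.1,-0.5,0.0,0.0,-0.011,-0.0019,-0.0298,0.1,-1.0,0.0,0.0,-0.0192,-0.0033,-0.0511,0.2,-1.5,0.0,0.0,-0.0277,-0.0048,-0.0735,0.2,-2.0,0.0,0.0,-0.0361,-0.0063,-0.0969,0.3,-2.5,0.0],
)

```text
time_s: 21.75
eef_pos: [364.8, -133.4, 167.0]
ee_rot: [0.708, -0.704, -0.059, -0.016]
force: [0.3, -0.5, -3.6]
grip_width: 21.4
```

Call:
carry_out(
  motion=[0.0,-0.0081,-0.0014,-0.019,0.0,-0.5,0.0,0.0,-0.0162,-0.0028,-0.0381,0.1,-1.0,0.0,0.0,-0.0242,-0.0041,-0.0571,0.1,-1.5,0.0,0.0,-0.0323,-0.0055,-0.0762,0.2,-2.0,0.0,0.0,-0.0404,-0.0069,-0.0952,0.2,-2.5,0.0],
)

```text
time_s: 22.38
eef_pos: [329.7, -231.0, 169.3]
ee_rot: [0.707, -0.703, -0.075, -0.001]
force: [0.1, 0.5, -2.6]
grip_width: 21.2
```

Call:
carry_out(
  motion=[0.0,-0.0093,0.001,-0.0184,0.1,-0.6,0.0,0.0,-0.0187,0.0021,-0.0369,0.1,-1.1,0.0,0.0,-0.028,0.0031,-0.0553,0.2,-1.7,0.0,0.0,-0.0373,0.0042,-0.0738,0.3,-2.3,0.0,0.0,-0.0466,0.0052,-0.0922,0.3,-2.8,0.0],
)

```text
time_s: 23.0
eef_pos: [293.8, -327.6, 159.0]
ee_rot: [0.707, -0.701, -0.092, 0.017]
force: [1.2, -0.4, -3.5]
grip_width: 21.1
```

Call:
carry_out(
  motion=[0.0,-0.0113,0.0009,-0.019,0.1,-0.6,0.0,0.0,-0.0225,0.0021,-0.039,0.2,-1.2,0.0,0.0,-0.0337,0.003,-0.0599,0.2,-1.7,0.0,0.0,-0.0439,0.004,-0.0779,0.3,-2.3,0.0,0.0,-0.0511,0.0047,-0.0899,0.3,-2.9,0.0],
)

```text
time_s: 23.62
eef_pos: [257.9, -424.3, 148.7]
ee_rot: [0.706, -0.699, -0.11, 0.035]
force: [-0.2, 1.1, -3.7]
grip_width: 21.0
```

```bash
python3 - <<'E'
from geo import *
o=readout.get_obs(); print(o["eef_pos"],o["ee_rot"],o["force"],o["torque"],o["time_s"],o["q"])
p=vision.grab_frame("top"); b=cv2.resize(p["frame"][170:320,300:470],(453,400),interpolation=cv2.INTER_CUBIC)
s=vision.grab_frame("scene"); c=cv2.resize(s["frame"][170:340,80:220],(329,400),interpolation=cv2.INTER_CUBIC)
cv2.imwrite("pics/both6.png",np.hstack([b,c]))
E
```

```text
[ 257.91218658 -424.33933109  148.73988033] [ 0.70631493 -0.69851719 -0.10950977  0.03464927] [-0.20151632  1.12473893 -3.74433612] [-0.0704326   0.33165523  0.01703854] 23.625 [-1.2191633   0.24075753 -0.33390914  0.98062332  0.10536107 -1.4228629 ]
```

View pics/both6.png

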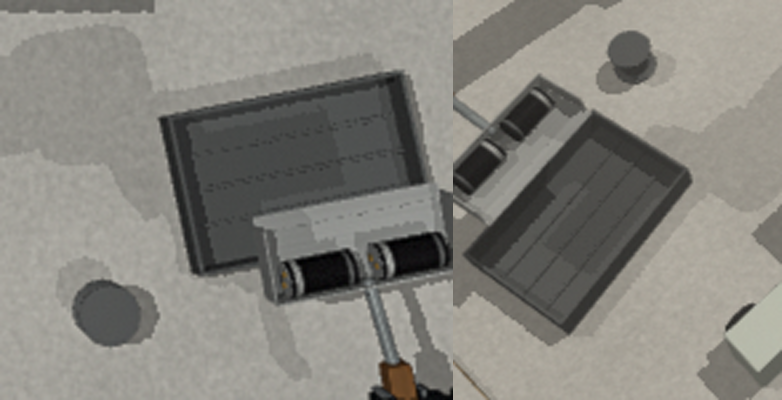

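```bash
cat > tipp.py <<'E'
from sync import *
def T(th,lz,L=(426,-389),yaw=11.7):
    t=np.radians(th); h=172*np.cos(t)-29.6*np.sin(t); v=-172*np.sin(t)-29.6*np.cos(t); w=np.radians(yaw)
    return (L[0]-h*np.cos(w),L[1]-h*np.sin(w),lz-v,yaw,th)
E
python3 - <<'E'
from tipp import *
sync()
W=[(-3,70,1),(8,48,2),(30,36,2),(48,22,2)]
print([np.round(T(a,b),0).tolist() for a,b,n in W])
plan([(*T(a,b),0,n) for a,b,n in W])
E
```

```text
[ 257.9 -424.5  148.8] 23.725 [ 0.1  0.1 -3.4] [-1.22  0.24 -0.33  0.98  0.11 -1.42]
[[256.0, -424.0, 91.0, 12.0, -3.0], [263.0, -423.0, 101.0, 12.0, 8.0], [295.0, -416.0, 148.0, 12.0, 30.0], [335.0, -408.0, 170.0, 12.0, 48.0]]
# step/row 11.6 mm 0.6 deg
[0.0, -0.0015, 0.0115, 0.0001, 0.0, 0.0, 0.6, 0.0, -0.0031, 0.0231, 0.0003, 0.0, 0.0, 1.2, 0.0, -0.0046, 0.0346, 0.0004, 0.0, 0.0, 1.9, 0.0, -0.0062, 0.0462, 0.0006, 0.0, 0.0, 2.5, 0.0, -0.0077, 0.0577, 0.0007, 0.0, -0.1, 3.1]
# step/row 1.3 mm 1.1 deg
[0.0, 0.0008, -0.001, 0.0, 0.0, 0.0, 1.1, 0.0, 0.0015, -0.0021, 0.0, 0.0, 0.0, 2.2, 0.0, 0.0023, -0.0031, 0.0, 0.0, 0.0, 3.3, 0.0, 0.0031, -0.0041, 0.0, 0.0, 0.0, 4.4, 0.0, 0.0038, -0.0051, 0.0, 0.0, 0.0, 5.5]
[0.0, 0.0007, -0.0011, 0.0, 0.0, 0.0, 1.1, 0.0, 0.0014, -0.0022, 0.0, 0.0, 0.0, 2.2, 0.0, 0.002, -0.0033, 0.0, 0.0, 0.0, 3.3, 0.0, 0.0027, -0.0044, 0.0, 0.0, 0.0, 4.4, 0.0, 0.0033, -0.0055, 0.0, 0.0, 0.0, 5.5]
# step/row 5.6 mm 2.2 deg
[0.0, 0.0025, -0.005, 0.0, 0.0, 0.0, 2.2, 0.0, 0.0051, -0.0101, 0.0, 0.0, 0.0, 4.4, 0.0, 0.0076, -0.0151, 0.0, 0.0, 0.0, 6.6, 0.0, 0.0101, -0.0202, 0.0, 0.0, 0.0, 8.8, 0.0, 0.0127, -0.0252, 0.0, 0.0, 0.0, 11.0]
[0.0, 0.0015, -0.0054, 0.0, 0.0, 0.0, 2.2, 0.0, 0.003, -0.0109, 0.0, 0.0, 0.0, 4.4, 0.0, 0.0045, -0.0163, 0.0, 0.0, 0.0, 6.6, 0.0, 0.0061, -0.0217, 0.0, 0.0, 0.0, 8.8, 0.0, 0.0076, -0.0272, 0.0, 0.0, 0.0, 11.0]
# step/row 4.7 mm 1.8 deg
[0.0, 0.0025, -0.004, 0.0, 0.0, 0.0, 1.8, 0.0, 0.0049, -0.0079, 0.0, 0.0, 0.0, 3.6, 0.0, 0.0074, -0.0119, 0.0, 0.0, 0.0, 5.4, 0.0, 0.0098, -0.0158, 0.0, 0.0, 0.0, 7.2, 0.0, 0.0123, -0.0198, 0.0, 0.0, 0.0, 9.0]
[0.0, 0.0018, -0.0043, -0.0001, 0.0, 0.0, 1.8, 0.0, 0.0036, -0.0086, -0.0001, 0.0, 0.0, 3.6, 0.0, 0.0054, -0.0128, -0.0001, 0.0, 0.0, 5.4, 0.0, 0.0072, -0.0171, -0.0001, 0.0, 0.0, 7.2, 0.0, 0.009, -0.0214, -0.0001, 0.0, 0.0, 9.0]
```

Call:
carry_out(
  motion=[0.0,-0.0015,0.0115,0.0001,0.0,0.0,0.6,0.0,-0.0031,0.0231,0.0003,0.0,0.0,1.2,0.0,-0.0046,0.0346,0.0004,0.0,0.0,1.9,0.0,-0.0062,0.0462,0.0006,0.0,0.0,2.5,0.0,-0.0077,0.0577,0.0007,0.0,-0.1,3.1],
)

```text
time_s: 24.35
eef_pos: [256.8, -422.5, 89.8]
ee_rot: [0.705, -0.701, -0.091, 0.055]
force: [-0.9, 0.7, -2.6]
grip_width: 21.1
```

Call:
carry_out(
  motion=[0.0,0.0008,-0.001,0.0,0.0,0.0,1.1,0.0,0.0015,-0.0021,0.0,0.0,0.0,2.2,0.0,0.0023,-0.0031,0.0,0.0,0.0,3.3,0.0,0.0031,-0.0041,0.0,0.0,0.0,4.4,0.0,0.0038,-0.0051,0.0,0.0,0.0,5.5],
)

```text
time_s: 24.98
eef_pos: [260.4, -422.3, 96.3]
ee_rot: [-0.702, 0.705, 0.057, -0.088]
force: [-0.7, -1.2, -3.2]
grip_width: 21.2
```

Call:
carry_out(
  motion=[0.0,0.0007,-0.0011,0.0,0.0,0.0,1.1,0.0,0.0014,-0.0022,0.0,0.0,0.0,2.2,0.0,0.002,-0.0033,0.0,0.0,0.0,3.3,0.0,0.0027,-0.0044,0.0,0.0,0.0,4.4,0.0,0.0033,-0.0055,0.0,0.0,0.0,5.5],
)

```text
time_s: 25.6
eef_pos: [263.7, -421.4, 101.4]
ee_rot: [-0.697, 0.707, 0.023, -0.122]
force: [-0.2, -0.1, -3.0]
grip_width: 21.2
```

Call:
carry_out(
  motion=[0.0,0.0025,-0.005,0.0,0.0,0.0,2.2,0.0,0.0051,-0.0101,0.0,0.0,0.0,4.4,0.0,0.0076,-0.0151,0.0,0.0,0.0,6.6,0.0,0.0101,-0.0202,0.0,0.0,0.0,8.8,0.0,0.0127,-0.0252,0.0,0.0,0.0,11.0],
)

```text
time_s: 26.22
eef_pos: [279.9, -418.1, 124.9]
ee_rot: [-0.682, 0.706, -0.045, -0.189]
force: [0.9, 0.9, -2.6]
grip_width: 21.1
```

Call:
carry_out(
  motion=[0.0,0.0015,-0.0054,0.0,0.0,0.0,2.2,0.0,0.003,-0.0109,0.0,0.0,0.0,4.4,0.0,0.0045,-0.0163,0.0,0.0,0.0,6.6,0.0,0.0061,-0.0217,0.0,0.0,0.0,8.8,0.0,0.0076,-0.0272,0.0,0.0,0.0,11.0],
)

```text
time_s: 26.85
eef_pos: [295.7, -414.9, 148.0]
ee_rot: [-0.66, 0.698, -0.112, -0.253]
force: [-0.7, 0.6, -3.3]
grip_width: 20.9
```

Call:
carry_out(
  motion=[0.0,0.0025,-0.004,0.0,0.0,0.0,1.8,0.0,0.0049,-0.0079,0.0,0.0,0.0,3.6,0.0,0.0074,-0.0119,0.0,0.0,0.0,5.4,0.0,0.0098,-0.0158,0.0,0.0,0.0,7.2,0.0,0.0123,-0.0198,0.0,0.0,0.0,9.0],
)

```text
time_s: 27.48
eef_pos: [315.6, -410.6, 158.8]
ee_rot: [-0.639, 0.687, -0.167, -0.304]
force: [0.1, 0.1, -3.4]
grip_width: 21.2
```

Call:
carry_out(
  motion=[0.0,0.0018,-0.0043,-0.0001,0.0,0.0,1.8,0.0,0.0036,-0.0086,-0.0001,0.0,0.0,3.6,0.0,0.0054,-0.0128,-0.0001,0.0,0.0,5.4,0.0,0.0072,-0.0171,-0.0001,0.0,0.0,7.2,0.0,0.009,-0.0214,-0.0001,0.0,0.0,9.0],
)

```text
time_s: 28.1
eef_pos: [335.9, -406.7, 169.9]
ee_rot: [-0.613, 0.672, -0.22, -0.353]
force: [0.5, -0.3, -2.8]
grip_width: 21.3
```

```bash
python3 - <<'E'
from geo import *
o=readout.get_obs(); print(o["eef_pos"],o["force"],o["torque"],o["time_s"],o["q"])
M=Ro.from_quat(o["ee_rot"],scalar_first=True).as_matrix(); print("pitch",np.degrees(np.arcsin(-M[2,0])))
p=vision.grab_frame("top"); b=cv2.resize(p["frame"][170:320,300:470],(453,400),interpolation=cv2.INTER_CUBIC)
s=vision.grab_frame("scene"); c=cv2.resize(s["frame"][170:340,80:220],(329,400),interpolation=cv2.INTER_CUBIC)
cv2.imwrite("pics/both7.png",np.hstack([b,c]))
for n,P in(("top",p),("scene",s)):
  for m in models.masks_of(P,"cap_a"): print(n,m["confidence"],m["pixel"],m["region"].sum(), onplane(P,[m["pixel"][::-1]],28))
E
```

```text
[ 335.86265649 -406.71234088  169.87109678] [ 0.47852901 -0.2658161  -2.79756783] [ 0.17605852 -0.90384439  0.061497  ] 28.1 [-0.66379471  0.8330996   0.37396219  1.73356727 -0.6050322  -0.67021744]
pitch 48.049466868927624
top 0.85 [211.8, 390.1] 310 [[ 506.48912814 -329.51779919   28.        ]]
top 0.65 [208.3, 418.2] 290 [[ 517.00779998 -404.79482957   28.        ]]
scene 0.69 [260.7, 157.8] 165 [[ 500.03192981 -333.12604189   28.        ]]
scene 0.46 [279.2, 138.2] 189 [[ 505.18547303 -408.61851952   28.        ]]
scene 0.27 [309.7, 212.1] 1069 [[ 721.55264429 -317.37913477   28.        ]]
```

View pics/both7.png

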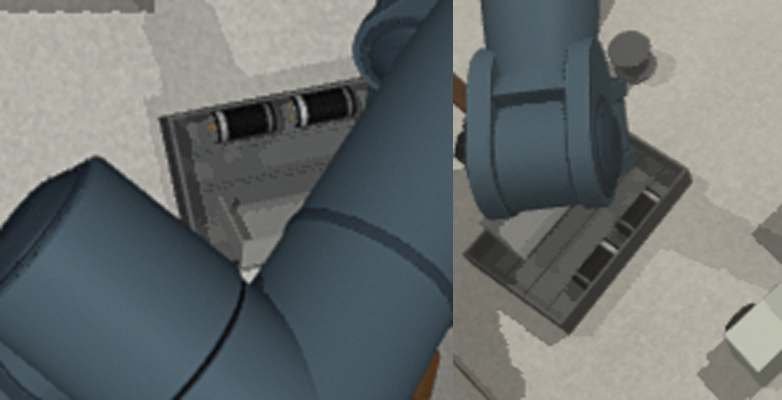

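```bash
python3 - <<'E'
from sync import *
sync()
plan([(330,-410,255,11.7,48,0,1),(265,-421,205,11.7,0,0,2),(330,-230,205,6,0,0,1),(405,-26,205,0,0,0,1),(430,200,205,-6,0,0,1),(439,395,205,-12.2,0,0,1),(439,395,60,-12.2,0,0,1)])
E
```

```text
[ 335.6 -406.7  169.4] 28.3 [ 0.1 -0.5 -2.4] [-0.66  0.83  0.37  1.73 -0.6  -0.67]
# step/row 17.2 mm 0.0 deg
[0.0, -0.0135, -0.0105, -0.0004, 0.0, 0.0, 0.0, 0.0, -0.0271, -0.0211, -0.0008, 0.0, 0.0, 0.0, 0.0, -0.0406, -0.0316, -0.0012, 0.1, 0.1, 0.0, 0.0, -0.0542, -0.0421, -0.0017, 0.1, 0.1, 0.0, 0.0, -0.0677, -0.0527, -0.0021, 0.1, 0.1, 0.0]
# step/row 8.3 mm 4.8 deg
[0.0, -0.0007, 0.0082, 0.0002, 0.0, 0.0, -4.8, 0.0, -0.0014, 0.0165, 0.0005, 0.0, 0.0, -9.6, 0.0, -0.0021, 0.0247, 0.0007, 0.0, 0.0, -14.4, 0.0, -0.0028, 0.033, 0.001, 0.0, 0.0, -19.2, 0.0, -0.0035, 0.0412, 0.0012, 0.0, 0.0, -24.0]
[0.0, -0.004, 0.0073, 0.0003, 0.0, 0.0, -4.8, 0.0, -0.008, 0.0145, 0.0005, 0.0, 0.0, -9.6, 0.0, -0.012, 0.0218, 0.0008, 0.0, 0.0, -14.4, 0.0, -0.0159, 0.029, 0.001, 0.0, 0.0, -19.2, 0.0, -0.0199, 0.0362, 0.0012, 0.0, 0.0, -24.0]
# step/row 40.4 mm 1.1 deg
[0.0, 0.0205, 0.0, 0.0348, 0.0, 1.1, 0.0, 0.0, 0.0409, 0.0, 0.0696, 0.0, 2.3, 0.0, 0.0, 0.0614, 0.0001, 0.1043, 0.0, 3.4, 0.0, 0.0, 0.0819, 0.0001, 0.1391, 0.0, 4.6, 0.0, 0.0, 0.1023, 0.0001, 0.1739, 0.0, 5.7, 0.0]
# step/row 43.5 mm 1.2 de
[... 213 characters left out ...]
step/row 45.5 mm 1.2 deg
[0.0, 0.005, 0.0, 0.0452, 0.0, 1.2, 0.0, 0.0, 0.01, 0.0, 0.0904, 0.0, 2.4, 0.0, 0.0, 0.015, 0.0001, 0.1356, 0.0, 3.6, 0.0, 0.0, 0.02, 0.0001, 0.1808, 0.0, 4.8, 0.0, 0.0, 0.025, 0.0001, 0.226, 0.0, 6.0, 0.0]
# step/row 39.0 mm 1.2 deg
[0.0, -0.0023, 0.0, 0.039, 0.0, 1.2, 0.0, 0.0, -0.0046, 0.0, 0.078, 0.0, 2.5, 0.0, 0.0, -0.0069, 0.0, 0.1169, 0.0, 3.7, 0.0, 0.0, -0.0091, 0.0, 0.1559, 0.0, 5.0, 0.0, 0.0, -0.0114, 0.0, 0.1949, 0.0, 6.2, 0.0]
# step/row 29.0 mm 0.0 deg
[0.0, 0.0, 0.029, 0.0, 0.0, 0.0, 0.0, 0.0, 0.0, 0.058, 0.0, 0.0, 0.0, 0.0, 0.0, -0.0001, 0.087, 0.0, 0.0, 0.0, 0.0, 0.0, -0.0001, 0.116, -0.0001, 0.0, 0.0, 0.0, 0.0, -0.0001, 0.145, -0.0001, 0.0, 0.0, 0.0]
```

Call:
carry_out(
  motion=[0.0,-0.0135,-0.0105,-0.0004,0.0,0.0,0.0,0.0,-0.0271,-0.0211,-0.0008,0.0,0.0,0.0,0.0,-0.0406,-0.0316,-0.0012,0.1,0.1,0.0,0.0,-0.0542,-0.0421,-0.0017,0.1,0.1,0.0,0.0,-0.0677,-0.0527,-0.0021,0.1,0.1,0.0],
)

```text
time_s: 28.92
eef_pos: [329.5, -410.1, 256.8]
ee_rot: [-0.613, 0.672, -0.22, -0.352]
force: [1.0, -0.4, -3.3]
grip_width: 21.3
```

Call:
carry_out(
  motion=[0.0,-0.0007,0.0082,0.0002,0.0,0.0,-4.8,0.0,-0.0014,0.0165,0.0005,0.0,0.0,-9.6,0.0,-0.0021,0.0247,0.0007,0.0,0.0,-14.4,0.0,-0.0028,0.033,0.001,0.0,0.0,-19.2,0.0,-0.0035,0.0412,0.0012,0.0,0.0,-24.0],
)

```text
time_s: 29.55
eef_pos: [296.8, -415.4, 231.2]
ee_rot: [-0.673, 0.703, -0.075, -0.216]
force: [-0.0, 0.1, -2.3]
grip_width: 21.5
```

Call:
carry_out(
  motion=[0.0,-0.004,0.0073,0.0003,0.0,0.0,-4.8,0.0,-0.008,0.0145,0.0005,0.0,0.0,-9.6,0.0,-0.012,0.0218,0.0008,0.0,0.0,-14.4,0.0,-0.0159,0.029,0.001,0.0,0.0,-19.2,0.0,-0.0199,0.0362,0.0012,0.0,0.0,-24.0],
)

```text
time_s: 30.18
eef_pos: [263.9, -420.6, 206.0]
ee_rot: [0.704, -0.703, -0.073, 0.071]
force: [-0.5, -0.3, -1.7]
grip_width: 20.9
```

Call:
carry_out(
  motion=[0.0,0.0205,0.0,0.0348,0.0,1.1,0.0,0.0,0.0409,0.0,0.0696,0.0,2.3,0.0,0.0,0.0614,0.0001,0.1043,0.0,3.4,0.0,0.0,0.0819,0.0001,0.1391,0.0,4.6,0.0,0.0,0.1023,0.0001,0.1739,0.0,5.7,0.0],
)

```text
time_s: 30.8
eef_pos: [329.2, -228.5, 206.0]
ee_rot: [0.706, -0.706, -0.036, 0.037]
force: [-0.2, -0.3, -2.1]
grip_width: 21.7
```

Call:
carry_out(
  motion=[0.0,0.0192,0.0,0.039,0.0,1.2,0.0,0.0,0.0384,0.0,0.078,0.0,2.4,0.0,0.0,0.0576,0.0001,0.117,0.0,3.6,0.0,0.0,0.0768,0.0001,0.156,0.0,4.8,0.0,0.0,0.096,0.0001,0.195,0.0,6.0,0.0],
)

```text
time_s: 31.42
eef_pos: [404.4, -24.8, 206.1]
ee_rot: [-0.707, 0.707, -0.001, 0.0]
force: [0.2, -0.4, -2.1]
grip_width: 21.1
```

Call:
carry_out(
  motion=[0.0,0.005,0.0,0.0452,0.0,1.2,0.0,0.0,0.01,0.0,0.0904,0.0,2.4,0.0,0.0,0.015,0.0001,0.1356,0.0,3.6,0.0,0.0,0.02,0.0001,0.1808,0.0,4.8,0.0,0.0,0.025,0.0001,0.226,0.0,6.0,0.0],
)

```text
time_s: 32.05
eef_pos: [429.4, 201.1, 206.1]
ee_rot: [-0.706, 0.706, -0.037, 0.037]
force: [0.7, -0.2, -1.5]
grip_width: 21.2
```

Call:
carry_out(
  motion=[0.0,-0.0023,0.0,0.039,0.0,1.2,0.0,0.0,-0.0046,0.0,0.078,0.0,2.5,0.0,0.0,-0.0069,0.0,0.1169,0.0,3.7,0.0,0.0,-0.0091,0.0,0.1559,0.0,5.0,0.0,0.0,-0.0114,0.0,0.1949,0.0,6.2,0.0],
)

```text
time_s: 32.67
eef_pos: [438.5, 395.7, 206.0]
ee_rot: [-0.703, 0.703, -0.075, 0.075]
force: [0.9, -0.0, -2.9]
grip_width: 21.1
```

```bash
python3 - <<'E'
from sync import *
from look import *
sync()
plan([(439.3,395.2,60,-12.2,0,0,2),(439.3,395.2,35,-12.2,0,0,1)])
p=vision.grab_frame("top"); cv2.imwrite("pics/top8.png",p["frame"])
for m in models.masks_of(p,"cap_a"): print(m["confidence"],m["pixel"],m["region"].sum(), onplane(p,[m["pixel"][::-1]],28))
E
```

```text
[438.5 395.7 206. ] 32.675 [ 0.9 -0.  -2.9] [ 0.63  0.42  0.08  1.23 -0.    0.84]
# step/row 14.6 mm 0.0 deg
[0.0, 0.0001, 0.0146, 0.0, 0.0, 0.0, 0.0, 0.0, 0.0002, 0.0292, 0.0, 0.0, 0.0, 0.0, 0.0, 0.0003, 0.0438, 0.0, 0.0, 0.0, 0.0, 0.0, 0.0003, 0.0584, -0.0001, 0.0, 0.0, 0.0, 0.0, 0.0004, 0.073, -0.0001, 0.0, 0.0, 0.0]
[0.0, 0.0001, 0.0146, 0.0, 0.0, 0.0, 0.0, 0.0, 0.0002, 0.0292, 0.0, 0.0, 0.0, 0.0, 0.0, 0.0003, 0.0438, 0.0, 0.0, 0.0, 0.0, 0.0, 0.0004, 0.0584, 0.0, 0.1, 0.0, 0.0, 0.0, 0.0005, 0.073, -0.0001, 0.1, -0.1, 0.0]
# step/row 5.0 mm 0.0 deg
[0.0, 0.0, 0.005, 0.0, 0.0, 0.0, 0.0, 0.0, 0.0, 0.01, 0.0, 0.0, 0.0, 0.0, 0.0, 0.0, 0.015, 0.0, 0.0, 0.0, 0.0, 0.0, 0.0, 0.02, 0.0, 0.0, 0.0, 0.0, 0.0, 0.0, 0.025, 0.0, 0.0, 0.0, 0.0]
0.63 [214.3, 394.2] 337 [[ 500.00875588 -340.4528278    28.        ]]
0.6 [208.3, 419.3] 311 [[ 517.05467067 -407.74269649   28.        ]]
```

Call:
carry_out(
  motion=[0,0,0.02,0,0,0,0,0,0,0.05,0,0,0,0,0,0,0.085,0,0,0,0,0,0,0.12,0,0,0,0,0,0,0.146,0,0,0,0],
)

```text
time_s: 33.4
eef_pos: [438.1, 393.4, 58.4]
ee_rot: [-0.702, 0.704, -0.076, 0.075]
force: [0.3, -0.5, -2.0]
grip_width: 21.2
```

Call:
carry_out(
  motion=[0,0,0.007,0,0,0,0,0,0,0.014,0,0,0,0,0,0,0.02,0,0,0,0,0,0,0.024,0,0,0,0,0,0,0.024,0,0,0,0],
)

```text
time_s: 34.02
eef_pos: [439.0, 395.2, 35.6]
ee_rot: [0.703, -0.703, 0.075, -0.075]
force: [-0.8, -0.6, -3.1]
grip_width: 20.9
```

Call:
carry_out(
  motion=[0,0,0.001,0,0,0,0,0,0,0.002,0,0,0,0,0,0,0.0025,0,0,0,0,0,0,0.003,0,0,0,0,0,0,0.003,0,0,0,0],
)

```text
time_s: 34.65
eef_pos: [439.1, 395.2, 32.8]
ee_rot: [0.703, -0.703, 0.075, -0.075]
force: [-0.4, -0.3, 0.5]
grip_width: 21.4
```

Call:
carry_out(
  motion=[1,0,0,0,0,0,0,1,0,0,0,0,0,0,1,0,0,0,0,0,0,1,0,0,0,0,0,0,1,0,0,0,0,0,0],
)

```text
time_s: 35.28
eef_pos: [439.0, 395.2, 32.6]
ee_rot: [0.703, -0.703, 0.075, -0.075]
force: [0.0, -0.6, 0.2]
grip_width: 85.2
```

Call:
carry_out(
  motion=[1,0,0,0,0,0,0,1,0,-0.005,0,0,0,0,1,0,-0.015,0,0,0,0,1,0,-0.03,0,0,0,0,1,0,-0.05,0,0,0,0],
)

```text
time_s: 35.9
eef_pos: [439.0, 395.1, 83.8]
ee_rot: [0.703, -0.703, 0.075, -0.075]
force: [0.8, 0.2, -1.0]
grip_width: 85.2
```

Call:
carry_out(
  motion=[1,0,-0.03,0,0,0,0,1,0,-0.06,0,0,0,0,1,0,-0.09,0,0,0,0,1,0,-0.12,0,0,0,0,1,0,-0.14,0,0,0,0],
)

```text
time_s: 36.52
eef_pos: [439.5, 395.5, 225.7]
ee_rot: [0.704, -0.702, 0.074, -0.076]
force: [0.1, 0.3, 0.0]
grip_width: 85.5
```

```bash
python3 - <<'E'
from geo import *
p,o=wrist(); t=vision.grab_frame("top")
print(o["eef_pos"],o["time_s"],o["force"],o["grip_width"])
for m in models.masks_of(t,"cap_a"): print(m["confidence"],onplane(t,[m["pixel"][::-1]],28))
for n in("spool","driver","multimeter","dial_box","jar"): print(n,[m["pixel"] for m in models.masks_of(t,n)][:2])
b=cv2.resize(t["frame"][20:320,40:470],(430,300)); w=cv2.resize(p["frame"][:,90:440],(350,384)); c=np.zeros((384,780,3),np.uint8); c[:300,:430]=b; c[:,430:]=w
cv2.imwrite("pics/final.png",c)
E
```

```text
[439.53388095 395.47690624 225.74634458] 36.525 [0.1431476  0.28437002 0.02109173] 85.5174493968137
0.59 [[ 519.35102866 -417.94664593   28.        ]]
0.54 [[ 506.25671327 -331.65601232   28.        ]]
0.25 [[559.84179312 387.96265256  28.        ]]
spool [[288.5, 339.5]]
driver [[298.1, 194.7], [215.2, 389.6]]
multimeter [[119.3, 155.4], [116.1, 275.8]]
dial_box [[188.3, 120.3]]
jar [[100.7, 317.0]]
```

View pics/final.png

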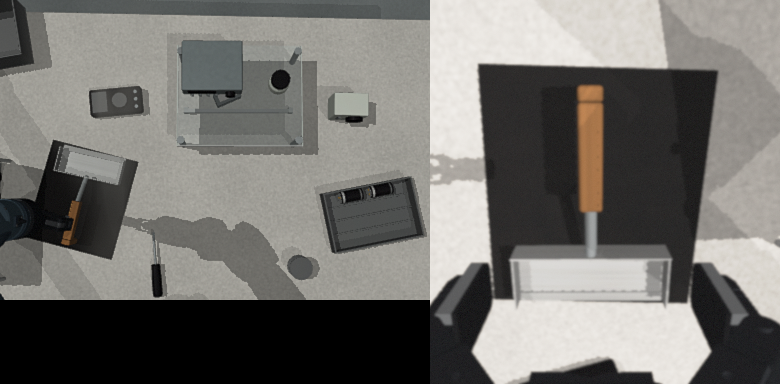

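The final picture shows the scoop flat on its mat where it lay (grip at about (590,150) in the wrist half). Both caps are in the tray at about (351,196) and (383,190), and the bystanders have not moved. Handing in.

```bash
python3 -c "
from cell import order; print(order.hand_in())"
```

```text
the job is handed in; nothing more can be done
None
```

The job is handed in: both capacitors are in the grey tray, and the scoop is back flat on its mat and released. The clock read about 36.5 s of the 72 s allowed, and no verdict was reported.

**What I did:** I gripped the scoop by its handle and slid it under the deck, pressing it lightly on the table. The capacitors rolled to the rail and into the pan. I backed out tilted 5° mouth-up, carried them to the tray, and tipped them out at 48° with the lip low inside it. Then I returned the scoop to the pose it was picked from.

**Last checks:**
- **Capacitors:** both show inside the tray, lying by its far wall, in the last picture. Their estimated positions are about 15–20 mm inside the allowed limit at the far wall. The networks' positions varied by up to about 13 mm between looks, but the pictures agree that both are inside.
- **Scoop:** it looks level on the mat and roughly 10 mm from the mat's origin. My two estimates of the mat's position differed by about 10 mm across, well within the tolerance. I judged the level by eye.
- **Bystanders and deck:** the spool, driver, multimeter, white box and jar show no visible movement. I did not measure the relay, which is mostly hidden under the meter. The force readings showed no sign of striking the deck.
- **Forces:** the highest force I read was about 20 N, while pressing the scoop onto the table. It briefly read about 8 N forward when the scoop stopped at the rail and would go no further.
- **False detection:** in the last look the network also reported a low-confidence (0.25) "capacitor" at the scoop's pan. The picture shows the pan empty, so I ignored it.

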